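# Seasonings from the drying tray to the rack, in the same order

### The arm

A 6-joint arm with a two-finger parallel gripper is mounted at the origin on the work surface. World frame = base frame: x ahead of the robot, y to its left, z up, the work surface at z = 0. Lengths are in mm, angles in rad, forces in N, time in s.
With the tool pointing down it reaches from about 400 to 825 mm from the base axis. Payload 7 kg.
Tool frame: the origin (TCP) lies at the centre of the arm's flange, where the gripper is bolted on; the fingertips stand 173 mm ahead of it and the grasp point (between the pads) lies ctrl.tcp_to_grasp ahead of it (ctrl.tcp_to_grasp is the distance from the TCP to the grasp point, in mm); z points along the fingers, y is the line along which they close (so a half turn about z gives the same grasp; the last joint's range is limited). The gripper opens to 85 mm and grips with 20 to 120 N. Pads are 22 mm wide; open, the fingers measure 114 mm over their backs; the gripper's body (76 mm by 85 mm) begins 54 mm behind the grasp point. The pads swing forward as they close: fully open they stand 13 mm farther back than shut.
Start: joints at [-1.057, 0.359, 0.012, 0, -1.224, -0.288], TCP at [151.098, -657.849, 404.702] pointing down, gripper open.
Joint ranges: [-3.07, 3.07], [-1.43, 2.12], [-1.02, 1.25], [-3.03, 1.67], [-3.05, -0], [-3.03, 3.03]. Speed limits (rad/s): [2.39, 2.39, 3.01, 3.14, 3.14, 3.14].

### API

Orientations are given as a unit quaternion [w, x, y, z].
In Python, from bench import ctrl gives the robot as it stands.
- The arm moves only by the tool arm_command, never from a script. Its argument "plan" is a list of rows, each an object of numbers: "jaw": the closure, from 0 (fully open) to 1 (shut); "dx", "dy", "dz": the shift along the tool's x, y, z each as a share of 15 cm, from -1 to 1; "rx", "ry", "rz": the turn, a rotation vector about the tool's x, y, z each as a share of pi rad, from -1 to 1. A call has 1 to 5 rows; each row is the pose to reach, as a shift and turn from the pose commanded when the call began, along the tool's axes at that moment, turning the shorter way round; what a row does not reach only later rows make up. A row lasts 1/8 s, in which the tool goes at most 62.5 mm and 10.7 degrees, less where a joint would pass 70% of its speed; a pose out of reach is approached as far as the arm can. A call with a number of a shift or a turn outside -1 to 1 is refused whole. A call with a gripper value outside its range is refused whole. The fingers move at their own pace and stop on an object; "newtons" is the grip in N (left out, the last holds). Time passes only in rows, so rows that repeat a pose let the fingers close. It gives the time, the measured TCP pose, the force, the opening and the grip force at its end, in the units of the state.
- ctrl.read_state(): the state, without advancing time (a new reading comes with each control period).
- ctrl.capture(name): name is "scene" or "top" or "wrist"; returns (picture, depth): 384x512x3 uint8, red, green, blue; 384x512 float32, mm along the optical axis (not along the pixel's ray), 0 where there is no reading.
- ctrl.get_calibration(name): a dict with "fx", "fy", "cx", "cy" (pixels), "D" ([k1, k2, p1, p2, k3] as OpenCV has them; the pictures are not rectified), "cam_to_world" (4x4, takes a point from camera to world coordinates). Camera axes: x right, y down, z forward; pixel columns grow to the right and rows downward; lengths in mm; the calibration is good to about 2 mm. A picture is of the moment at which its call begins: read the wrist's pose just before it. get_calibration takes no time and is no camera call; for the wrist camera it gives the pose at the moment of the call.
- ctrl.job_done(): hands the job in; it is judged then, once.
The state is a dict: "time_s": time; "q": joint angles; "qvel": joint speeds; "joint_torque": joint torques, N m; "ee_pos": TCP position; "eef_rot": TCP orientation; "contact_force": force on the tool from outside, world axes, zero at the start; "moment": the same for the moment, N m; "grip_width": opening from 0.0 (shut) to 1.0 (fully open); "gripper_force": force on a finger pad.
Only numpy, scipy, OpenCV 4.12 (cv2) and the standard library are available. Lean on these libraries where they do the work, as an engineer would, in place of code of your own. Each camera call takes 0.05 s, during which the arm holds its last target. There are 200 camera calls.

### The job

The cook has lined up four seasonings on the white drying tray in the order they will be needed. Move all four into the brown wooden rack, one to each bay and in the same left-to-right order, so that each stands upright on the floor of its bay. Set them down gently and do not tip any over.

Things in the scene. Friction and masses are not known exactly. Their poses are not given: they have to be found in the camera images.
- jar: squat round jar, white ceramic, lid and all: 54 mm diameter, 75 mm tall, straight-sided from 3 to 56 mm, about 0.2 kg. Origin at the centre of its underside, z up along its axis
- shaker: slim steel shaker with a domed, pierced top: 42 mm diameter, 85 mm tall, straight-sided up to 70 mm, about 0.15 kg. Origin at the centre of its underside, z up along its axis
- mill: pale wooden pepper mill: straight body 50 mm diameter up to 70 mm, narrow neck, round head 44 mm wide with a small steel button, 105 mm tall in all, about 0.22 kg. Origin at the centre of its underside, z up along its axis
- bottle: amber glass bottle: straight body 48 mm diameter up to 70 mm, sloping shoulder, black cap 28 mm wide, 102 mm tall in all, about 0.25 kg. Origin at the centre of its underside, z up along its axis
- mat_jar: cork mat, a flat round disc 68 mm across and 4 mm thick, fixed on the drying tray; the jar starts on it (within 4 mm of its middle). Origin at the centre of its underside, z up. It stays where it is and so shows where in the row the jar began
- mat_shaker: cork mat, a flat round disc 68 mm across and 4 mm thick, fixed on the drying tray; the shaker starts on it (within 4 mm of its middle). Origin at the centre of its underside, z up. It stays where it is and so shows where in the row the shaker began
- mat_mill: cork mat, a flat round disc 68 mm across and 4 mm thick, fixed on the drying tray; the mill starts on it (within 4 mm of its middle). Origin at the centre of its underside, z up. It stays where it is and so shows where in the row the mill began
- mat_bottle: cork mat, a flat round disc 68 mm across and 4 mm thick, fixed on the drying tray; the bottle starts on it (within 4 mm of its middle). Origin at the centre of its underside, z up. It stays where it is and so shows where in the row the bottle began
- tray: white plastic drying tray, fixed, 110 (x) by 336 mm (y), floor 8 mm and rim 14 mm above its underside. The four cork mats lie on its floor in a row along y, at x = 0, y = -118.5, -39.5, 39.5, 118.5 mm. Origin: centre of its underside, z up. Turned by at most 18 degrees: +y is always the robot's left
- rack: brown wooden rack, fixed, 88 (x) by 324 mm (y), empty at the start. Four open-topped bays in a row along y, centred at x = 0, y = -118.5, -39.5, 39.5, 118.5 mm; each 80 (x) by 75 mm (y) inside, walls 4 mm thick. Bay floor 10 mm, wall tops 24 mm above the underside. Origin: centre of its underside, z up. Turned by at most 18 degrees: +y is always the robot's left

How it is judged:
By the outcome, as a careful person would: the job done as asked, in the order asked, and still so for the second after the job is handed in, with the robot touching nothing.
It also fails if it takes over 99 s, if anything falls off the work surface, if the arm or the gripper's body presses on something with over 40 N, if the wrist force passes 120 N, or if a joint passes its speed limit or range.

## Working session

There is one attempt and no reset: what is moved stays moved. The work goes in short steps, Python scripts to look and compute and a tool call to move; the robot and the scene stay as the last step left them, time stands still between calls to the robot, and variables do not carry over. Pictures are saved under pics/ and viewed, at most 14 in all, crops included, and the job is handed in when it is done.

Besides the shell and the picture viewer there is one more tool, called after "Call:" as a command line: name --argument value ..., lists and objects as JSON in quotes. arm_command: Moves the arm, as the interface text tells. Its arguments: {"type":"object","properties":{"plan":{"type":"array","items":{"type":"object","properties":{"jaw":{"type":"number"},"dx":{"type":"number","minimum":-1,"maximum":1},"dy":{"type":"number","minimum":-1,"maximum":1},"dz":{"type":"number","minimum":-1,"maximum":1},"rx":{"type":"number","minimum":-1,"maximum":1},"ry":{"type":"number","minimum":-1,"maximum":1},"rz":{"type":"number","minimum":-1,"maximum":1}}}},"newtons":{"type":"number"}},"required":["plan"]}

```bash
mkdir -p pics; ls; python3 - <<'E'
from bench import ctrl
import cv2,numpy as np
print(ctrl.read_state(), ctrl.tcp_to_grasp)
for n in ("scene","top"):
    p,d=ctrl.capture(n); cv2.imwrite(f"pics/{n}0.png",p[:,:,::-1]); np.save(f"pics/{n}0.npy",d)
    c=ctrl.get_calibration(n); print(n,c)
E
```

```text
pics
{'time_s': 0.0, 'q': array([-1.05690964e+00,  3.59398736e-01,  1.11118606e-02, -3.65854619e-04,
       -1.22407607e+00, -2.88119015e-01]), 'qvel': array([-0.00095037, -0.00107674,  0.00052431, -0.00052155,  0.00133056,
       -0.00052488]), 'joint_torque': array([ 4.41033671e-04, -5.83316803e+01,  2.93426371e+01,  6.93699718e+00,
       -6.03054403e-03, -2.35846350e-06]), 'ee_pos': array([ 151.08420823, -657.69742692,  403.77601498]), 'eef_rot': array([-1.47408672e-04, -1.12582313e-01,  9.93642078e-01,  7.88303202e-04]), 'contact_force': array([ 0.34608565, -0.20821635, -0.34373167]), 'moment': array([ 0.0113871 ,  0.05732752, -0.00954566]), 'gripper_force': 0.0, 'grip_width': 1.0010454330420995} 154.70000000000002
scene {'fx': 377.2432316262554, 'fy': 377.2432316262554, 'cx': 254.6663419354841, 'cy': 194.99272961046316, 'D': array([-0.11663135,  0.        ,  0.        ,  0.        ,  0.        ]), 'cam_to_world': array([[ 7.58377963e-01,  4.98882705e-01, -4.19498405e-01,
         9.64631401e+02],
       [ 6.51704920e-01, -5.68514719e-01,  5.02067437e-01,
        -5.19211914e+02],
       [ 1.19817433e-02, -6.54146055e-01, -7.56273348e-01,
         8.03768003e+02],
       [ 0.00000000e+00,  0.00000000e+00,  0.00000000e+00,
         1.00000000e+00]])}
top {'fx': 458.06697019658174, 'fy': 458.06697019658174, 'cx': 258.75234198045587, 'cy': 195.56414788902217, 'D': array([-0.01917481,  0.        ,  0.        ,  0.        ,  0.        ]), 'cam_to_world': array([[ 4.50127077e-03, -9.93582605e-01,  1.13019229e-01,
         3.92942586e+02],
       [-9.99983425e-01, -4.87816471e-03, -3.05844803e-03,
        -1.24997240e+01],
       [ 3.59014717e-03, -1.13003589e-01, -9.93588094e-01,
         1.12991708e+03],
       [ 0.00000000e+00,  0.00000000e+00,  0.00000000e+00,
         1.00000000e+00]])}
```

View pics/top0.png

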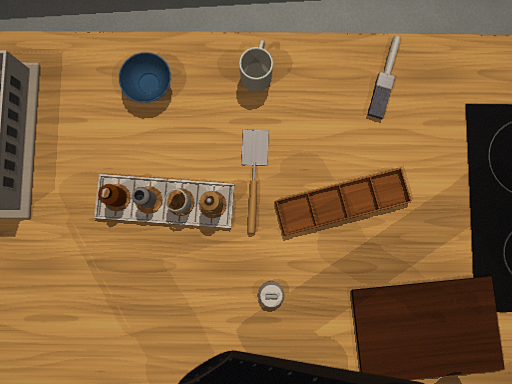

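View pics/scene0.png

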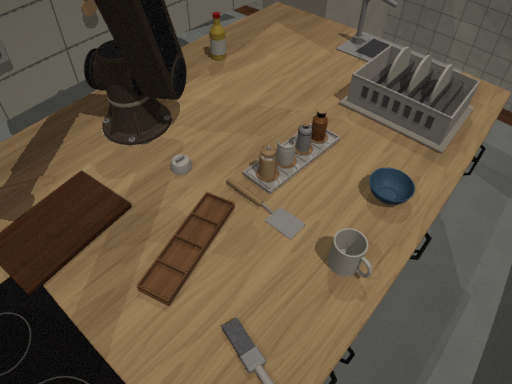

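```bash
cat > h.py <<'E'
import numpy as np,cv2
from bench import ctrl
def cloud(d,c):
    v,u=np.mgrid[:d.shape[0],:d.shape[1]]
    K=np.array([[c['fx'],0,c['cx']],[0,c['fy'],c['cy']],[0,0,1]])
    n=cv2.undistortPoints(np.stack([u,v],-1).reshape(-1,1,2).astype(float),K,c['D']).reshape(*d.shape,2)
    P=np.dstack([n*d[...,None],d])@c['cam_to_world'][:3,:3].T+c['cam_to_world'][:3,3]
    P[d==0]=np.nan; return P
E
python3 - <<'E'
from h import *
d=np.load('pics/top0.npy');P=cloud(d,ctrl.get_calibration('top'));np.save('pics/P.npy',P)
for nm,(a,b,c,e) in dict(tray=(88,165,244,240),rack=(266,160,420,245)).items():
    Q=P[b:e,a:c].reshape(-1,3); z=Q[:,2]
    print(nm,np.histogram(z,bins=range(-10,130,5)))
    M=(P[b:e,a:c,2]>5).astype(np.uint8)
    pts=Q[z>5][:,:2].astype(np.float32)
    print(cv2.minAreaRect(pts), cv2.boxPoints(cv2.minAreaRect(pts)))
# table plane check
print(np.nanmedian(P[250:270,100:240,2]),np.nanmedian(P[130:150,100:240,2]),np.nanmedian(P[250:270,280:340,2]))
im=cv2.imread('pics/top0.png')
o=[cv2.resize(im[b:b+80,a:a+156],None,fx=3.6,fy=3.6,interpolation=cv2.INTER_CUBIC) for a,b in((88,165),(266,163))]
cv2.imwrite('pics/crop.png',np.vstack(o))
# object tops
for a,b in((100,128),(134,160),(166,193),(198,226)):
    W=P[180:220,a:b].reshape(-1,3); zm=np.nanmax(W[:,2]);
    for t in (zm-10,45): 
        S=W[W[:,2]>t]; print(a,zm.round(1),t,len(S),S.mean(0).round(1),S.min(0).round(),S.max(0).round())
E
```

```text
tray (array([  88, 2997, 2718, 2492, 1784,  264,   24,   34,   29,   36,   32,
         31,   41,   30,   31,   55,   44,   62,  219,  217,  133,   50,
         59,  115,   66,   14,    0]), array([-10,  -5,   0,   5,  10,  15,  20,  25,  30,  35,  40,  45,  50,
        55,  60,  65,  70,  75,  80,  85,  90,  95, 100, 105, 110, 115,
       120, 125]))
((509.165771484375, 212.50704956054688), (173.53245544433594, 380.2860412597656), 0.957359790802002) [[419.23468  401.17383 ]
 [425.5886    20.940863]
 [599.09686   23.840271]
 [592.7429   404.07324 ]]
rack (array([ 115, 4322, 3793, 2088, 1848,  138,  551,  179,    0,    0,    0,
          0,    0,    0,    0,    0,    0,    0,    0,    0,    0,    0,
          0,    0,    0,    0,    0]), array([-10,  -5,   0,   5,  10,  15,  20,  25,  30,  35,  40,  45,  50,
        55,  60,  65,  70,  75,  80,  85,  90,  95, 100, 105, 110, 115,
       120, 125]))
((505.76702880859375, -223.71803283691406), (382.0425109863281, 205.78604125976562), 89.48969268798828) [[ 401.17676  -413.8153  ]
 [ 606.95465  -415.64813 ]
 [ 610.3573    -33.620758]
 [ 404.5794    -31.787933]]
-0.4901331853127431 0.03182924859368086 -0.40223933126208067
100 112.7 102.74716776114587 19 [510.8 322.8 108.8] [501. 318. 104.] [527. 333. 113.]
100 112.7 45 341 [512.3 323.5  82.8] [491. 306.  45.] [538. 351. 113.]
134 100.5 90.5313205559039 93 [508.9 253.3  94.3] [493. 239.  91.] [527. 270. 101.]
134 100.5 45 301 [509.1 252.   82.6] [490. 236.  45.] [530. 273. 101.]
166 89.3 79.26635913800851 82 [500.1 169.2  85.1] [477. 151.  79.] [526. 197.  89.]
166 89.3 45 161 [497.5 166.9  74.7] [476. 150.  46.] [526. 200.  89.]
198 118.5 108.45845333488558 100 [498.   96.4 111.9] [480.  80. 108.] [514. 114. 118.]
198 118.5 45 313 [494.8  93.6  99.4] [474.  72.  45.] [522. 122. 118.]
```

View pics/crop.png

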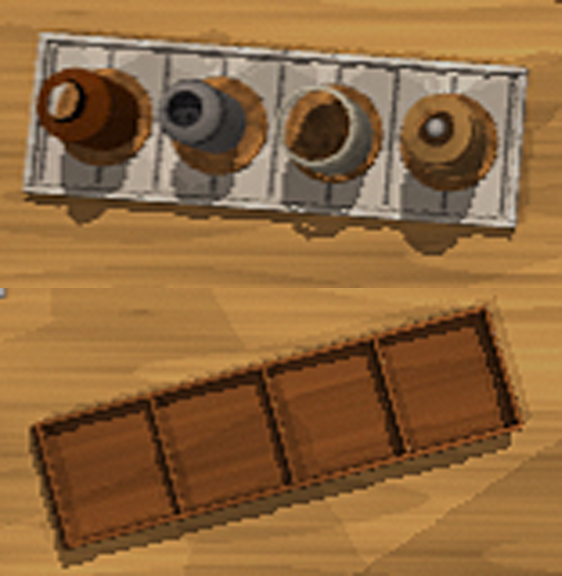

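```bash
python3 - <<'E'
from h import *
c=ctrl.get_calibration('top')
K=np.array([[c['fx'],0,c['cx']],[0,c['fy'],c['cy']],[0,0,1]]);T=c['cam_to_world']
def ray(uv,z):
    n=cv2.undistortPoints(np.array(uv,float).reshape(-1,1,2),K,c['D']).reshape(-1,2)
    r=np.c_[n,np.ones(len(n))]@T[:3,:3].T; s=(z-T[2,3])/r[:,2]
    return (T[:3,3]+r*s[:,None])[:,:2]
def fit(px,off,z,lx,ly):
    uv=(np.array(px,float)+.5)/3.6-.5+off
    W=ray(uv,z); # order image TL(+x,+y) TR(+x,-y) BR(-x,-y) BL(-x,+y)
    M=np.array([[1,1],[1,-1],[-1,-1],[-1,1]])*[lx/2,ly/2]
    C=W.mean(0);H=(M).T@(W-C);U,S,V=np.linalg.svd(H);R=V.T@U.T
    print(C.round(1),np.degrees(np.arctan2(R[1,0],R[0,0])).round(2),(W-C-M@R.T).round(1).tolist())
    return C,R
Ct,Rt=fit([(43,33),(527,68),(517,232),(24,192)],(88,165),14,110,336)
Cr,Rr=fit([(32,136),(487,17),(522,137),(65,262)],(266,163),24,88,324)
ys=[118.5,39.5,-39.5,-118.5]
for n,R,C in(('mat',Rt,Ct),('bay',Rr,Cr)):
    print(n,[(C+R@[0,y]).round(1).tolist() for y in ys])
# item top centres read in crop
for n,p,z in(('bottle',(67,99),12+101),('shaker',(186,106),12+84),('jar',(322,127),12+74),('mill',(437,127),12+104)):
    print(n,ray((np.array(p)+.5)/3.6-.5+(88,165),z).round(1))
E
```

```text
[505.4 214.5] -4.06 [[-0.2, -1.1], [1.0, 2.0], [-1.2, -0.2], [0.4, -0.7]]
[ 506.9 -220.2] 15.17 [[0.1, -1.9], [-1.7, 0.5], [1.1, 2.3], [0.4, -1.0]]
mat [[513.8, 332.7], [508.2, 253.9], [502.6, 175.1], [497.0, 96.3]]
bay [[475.9, -105.9], [496.6, -182.1], [517.3, -258.4], [537.9, -334.6]]
bottle [[514.7 325.8]]
shaker [[512.6 255.9]]
jar [[500.7 171.4]]
mill [[498.  95.]]
```

```bash
cat >> h.py <<'E'
from scipy.spatial.transform import Rotation as Ro
def Rt(yaw): # tool down, tool y at world angle yaw deg
    a=np.radians(yaw);y=np.array([np.cos(a),np.sin(a),0]);z=np.array([0,0,-1.])
    return np.c_[np.cross(y,z),y,z]
def go(*wps):
    """chain of (x,y,z,yaw): print each waypoint's shift/turn from the previous, first from measured"""
    s=ctrl.read_state(); q=s['eef_rot']; p=s['ee_pos'];R=Ro.from_quat(np.roll(q,-1)).as_matrix()
    print('t',s['time_s'].__round__(2),'pos',p.round(1),'yaw',np.degrees(np.arctan2(R[1,1],R[0,1])).round(1),'F',s['contact_force'].round(1),'w',round(s['grip_width'],3),'gf',s['gripper_force'])
    for x,y,z,w in wps:
        d=R.T@(np.array([x,y,z])-p)/150; r=Ro.from_matrix(R.T@Rt(w)).as_rotvec()/np.pi
        print((x,y,z,w),'d',d.round(3),'r',r.round(4)); p=np.array([x,y,z]);R=Rt(w)
E
python3 -c "
from h import *
go((290,-520,404,120),(420,-390,404,145),(490,-240,404,165),(500,-95,404,176),(500,50,404,176),(500,190,404,176))"
```

```text
t 0.1 pos [ 151.1 -657.7  403.9] yaw 102.9 F [ 0.2  0.5 -0.3] w 1.001 gf 0.0
(290, -520, 404, 120) d [-1.108  0.687 -0.   ] r [ 0.0005  0.     -0.0948]
(420, -390, 404, 145) d [-1.184  0.317  0.   ] r [ 0.      0.     -0.1389]
(490, -240, 404, 165) d [-1.087  0.191  0.   ] r [ 0.      0.     -0.1111]
(500, -95, 404, 176) d [-0.951  0.186  0.   ] r [ 0.      0.     -0.0611]
(500, 50, 404, 176) d [-0.964  0.067  0.   ] r [0. 0. 0.]
(500, 190, 404, 176) d [-0.931  0.065  0.   ] r [0. 0. 0.]
```

Call:
arm_command --plan '[{"dx": -1, "dy": 0.65, "rz": -0.1}, {"dx": -1, "dy": 0.65, "rz": -0.1}, {"dx": -1, "dy": 0.65, "rz": -0.1}]'

```text
validation failed for argument at $.pl...
```

Call:
arm_command --plan '[{"dx": -1, "dy": 0.35, "rz": -0.14}, {"dx": -1, "dy": 0.35, "rz": -0.14}, {"dx": -1, "dy": 0.35, "rz": -0.14}]'

```text
validation failed for argument at $.pl...
```

Call:
arm_command --plan '[{"dx": -1, "dy": 0.25, "rz": -0.11}, {"dx": -1, "dy": 0.25, "rz": -0.11}, {"dx": -1, "dy": 0.25, "rz": -0.11}, {"dx": -1, "dy": 0.25, "rz": -0.11}]'

```text
validation failed for argument at $.pl...
```

```bash
python3 -c "
from h import *
go((500,-95,404,176),(500,50,404,176),(500,190,404,176))
c=ctrl.get_calibration('wrist');p,d=ctrl.capture('wrist');cv2.imwrite('pics/w1.png',p[:,:,::-1]);np.savez('pics/w1.npz',d=d,**c);print(c)"
```

```text
t 0.1 pos [ 151.1 -657.7  403.9] yaw 102.9 F [ 0.2  0.5 -0.3] w 1.001 gf 0.0
(500, -95, 404, 176) d [-3.107e+00  3.135e+00  3.000e-03] r [ 5.000e-04  3.000e-04 -4.059e-01]
(500, 50, 404, 176) d [-0.964  0.067  0.   ] r [0. 0. 0.]
(500, 190, 404, 176) d [-0.931  0.065  0.   ] r [0. 0. 0.]
{'fx': 296.06165835037007, 'fy': 296.06165835037007, 'cx': 253.8191786937782, 'cy': 189.75442265243524, 'D': array([0.01769924, 0.        , 0.        , 0.        , 0.        ]), 'cam_to_world': array([[-2.23375828e-01,  9.35521580e-01,  2.73683417e-01,
         7.91786767e+01],
       [ 9.74730788e-01,  2.13880054e-01,  6.44609392e-02,
        -6.74309218e+02],
       [ 1.76917556e-03,  2.81166668e-01, -9.59657321e-01,
         3.72439823e+02],
       [ 0.00000000e+00,  0.00000000e+00,  0.00000000e+00,
         1.00000000e+00]])}
```

View pics/w1.png

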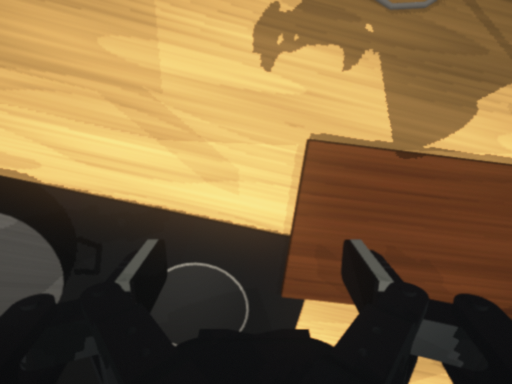

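The arm hasn't moved: the view still shows the hob and the cutting board (its corner is at about 310,140). My rows were refused, probably because some fields were missing, so I'll send complete ones.

Call:
arm_command --plan '[{"jaw": 0, "dx": -1, "dy": 0.65, "dz": 0, "rx": 0, "ry": 0, "rz": -0.1}, {"jaw": 0, "dx": -1, "dy": 0.65, "dz": 0, "rx": 0, "ry": 0, "rz": -0.1}, {"jaw": 0, "dx": -1, "dy": 0.65, "dz": 0, "rx": 0, "ry": 0, "rz": -0.1}]' --newtons 60

```text
time_s: 0.52
ee_pos: [276.5, -527.7, 404.5]
eef_rot: [-0.0, -0.268, 0.964, 0.0]
contact_force: [1.1, 0.2, -0.4]
grip_width: 1.001
gripper_force: 0.0
```

Call:
arm_command --plan '[{"jaw": 0, "dx": -1, "dy": 0.35, "dz": 0, "rx": 0, "ry": 0, "rz": -0.14}, {"jaw": 0, "dx": -1, "dy": 0.35, "dz": 0, "rx": 0, "ry": 0, "rz": -0.14}, {"jaw": 0, "dx": -1, "dy": 0.35, "dz": 0, "rx": 0, "ry": 0, "rz": -0.14}]'

```text
time_s: 0.9
ee_pos: [378.5, -404.9, 404.8]
eef_rot: [0.0, -0.473, 0.881, -0.0]
contact_force: [0.8, -1.0, 0.2]
grip_width: 1.002
gripper_force: 0.0
```

Call:
arm_command --plan '[{"jaw": 0, "dx": -1, "dy": 0.2, "dz": 0, "rx": 0, "ry": 0, "rz": -0.11}, {"jaw": 0, "dx": -1, "dy": 0.2, "dz": 0, "rx": 0, "ry": 0, "rz": -0.11}, {"jaw": 0, "dx": -1, "dy": 0.2, "dz": 0, "rx": 0, "ry": 0, "rz": -0.11}, {"jaw": 0, "dx": -1, "dy": 0.2, "dz": 0, "rx": 0, "ry": 0, "rz": -0.11}]'

```text
time_s: 1.4
ee_pos: [436.4, -264.1, 404.8]
eef_rot: [0.0, -0.616, 0.787, -0.0]
contact_force: [0.5, -0.5, -0.2]
grip_width: 1.003
gripper_force: 0.0
```

```bash
python3 -c "
from h import *
go((500,-95,404,176),(500,50,404,176),(480,190,404,176))
c=ctrl.get_calibration('wrist');p,d=ctrl.capture('wrist');cv2.imwrite('pics/w2.png',p[:,:,::-1]);np.savez('pics/w2.npz',d=d,**c);print(c['cam_to_world'][:3,3])"
```

```text
t 1.4 pos [ 436.4 -264.1  404.8] yaw 166.1 F [ 0.5 -0.5 -0.2] w 1.003 gf 0.0
(500, -95, 404, 176) d [-1.196 -0.141  0.005] r [-0.0001  0.0001 -0.0549]
(500, 50, 404, 176) d [-0.964  0.067  0.   ] r [0. 0. 0.]
(480, 190, 404, 176) d [-0.922  0.198  0.   ] r [0. 0. 0.]
[ 417.13324188 -334.23383259  373.35022471]
```

View pics/w2.png

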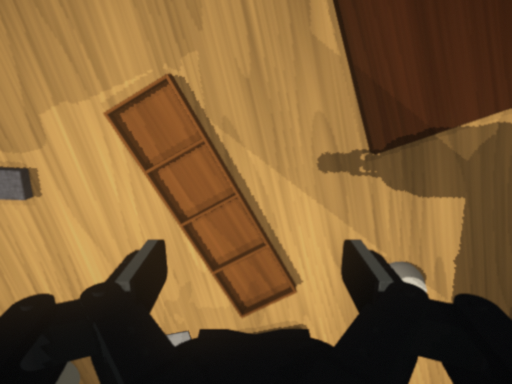

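Whole rack in view, with corners near (107,113), (171,74), (297,289) and (243,314). I'll check the fit with these.

```bash
cat >> h.py <<'E'
def ray(uv,z,c):
    K=np.array([[c['fx'],0,c['cx']],[0,c['fy'],c['cy']],[0,0,1]]);T=c['cam_to_world']
    n=cv2.undistortPoints(np.array(uv,float).reshape(-1,1,2),K,c['D']).reshape(-1,2)
    r=np.c_[n,np.ones(len(n))]@T[:3,:3].T; s=(z-T[2,3])/r[:,2]
    return (T[:3,3]+r*s[:,None])[:,:2]
def fit(uv,z,lx,ly,c):
    W=ray(uv,z,c); M=np.array([[1,1],[1,-1],[-1,-1],[-1,1]])*[lx/2,ly/2]
    C=W.mean(0);U,S,V=np.linalg.svd(M.T@(W-C));R=V.T@U.T
    print(C.round(1),np.degrees(np.arctan2(R[1,0],R[0,0])).round(2),(W-C-M@R.T).round(1).tolist())
    print([(C+R@[0,y]).round(1).tolist() for y in(118.5,39.5,-39.5,-118.5)])
E
python3 -c "
from h import *
c=dict(np.load('pics/w2.npz'))
fit([(243,314),(107,113),(171,74),(297,289)],24,88,324,c)
d=c['d'];P=cloud(d,c);print(P[100,300],P[130,160])
go((500,-115,404,170),(500,30,404,176),(480,180,404,176))"
```

```text
[ 499.7 -223.6] 15.02 [[-0.2, -6.7], [-2.2, 5.7], [-0.9, 6.3], [3.4, -5.3]]
[[469.0, -109.1], [489.4, -185.4], [509.9, -261.7], [530.4, -338.1]]
[ 3.62346989e+02 -3.23723161e+02  1.15466385e-02] [ 534.09255845 -330.57081313   10.94600355]
t 1.45 pos [ 436.1 -265.   404.7] yaw 166.1 F [-0.4  0.8  0.1] w 1.0 gf 0.0
(500, -115, 404, 170) d [-1.073 -0.173  0.005] r [ 0.      0.     -0.0219]
(500, 30, 404, 176) d [-0.952  0.168  0.   ] r [ 0.      0.     -0.0333]
(480, 180, 404, 176) d [-0.988  0.203  0.   ] r [0. 0. 0.]
```

Call:
arm_command --plan '[{"jaw": 0, "dx": -1, "dy": -0.1, "dz": 0, "rx": 0, "ry": 0, "rz": -0.055}, {"jaw": 0, "dx": -1, "dy": -0.1, "dz": 0, "rx": 0, "ry": 0, "rz": -0.055}, {"jaw": 0, "dx": -1, "dy": -0.1, "dz": 0, "rx": 0, "ry": 0, "rz": -0.055}]'

```text
time_s: 1.82
ee_pos: [487.3, -122.7, 404.6]
eef_rot: [0.0, -0.681, 0.732, 0.0]
contact_force: [-0.1, -1.1, 0.3]
grip_width: 1.006
gripper_force: 0.0
```

Call:
arm_command --plan '[{"jaw": 0, "dx": -1, "dy": 0, "dz": 0, "rx": 0, "ry": 0, "rz": 0}, {"jaw": 0, "dx": -1, "dy": 0, "dz": 0, "rx": 0, "ry": 0, "rz": 0}, {"jaw": 0, "dx": -1, "dy": 0, "dz": 0, "rx": 0, "ry": 0, "rz": 0}]'

```text
time_s: 2.2
ee_pos: [497.9, 27.3, 404.6]
eef_rot: [0.0, -0.681, 0.732, 0.0]
contact_force: [0.3, -0.5, -0.6]
grip_width: 1.002
gripper_force: 0.0
```

Call:
arm_command --plan '[{"jaw": 0, "dx": -1, "dy": 0, "dz": 0, "rx": 0, "ry": 0, "rz": 0}, {"jaw": 0, "dx": -1, "dy": 0, "dz": 0, "rx": 0, "ry": 0, "rz": 0}, {"jaw": 0, "dx": -1, "dy": 0, "dz": 0, "rx": 0, "ry": 0, "rz": 0}, {"jaw": 0, "dx": -1, "dy": 0, "dz": 0, "rx": 0, "ry": 0, "rz": 0}]'

```text
time_s: 2.7
ee_pos: [508.9, 176.0, 404.1]
eef_rot: [-0.001, -0.681, 0.732, 0.0]
contact_force: [0.1, -0.3, 0.3]
grip_width: 0.999
gripper_force: 0.0
```

```bash
python3 -c "
from h import *
go((498,95.5,230,176))
c=ctrl.get_calibration('wrist');p,d=ctrl.capture('wrist');cv2.imwrite('pics/w3.png',cv2.resize(p[:,:,::-1],(768,576)));np.savez('pics/w3.npz',d=d,**c);print(c['cam_to_world'][:3,3])"
```

```text
t 2.7 pos [508.9 176.  404.1] yaw 175.9 F [ 0.1 -0.3  0.3] w 0.999 gf 0.0
(498, 95.5, 230, 176) d [0.539 0.033 1.161] r [ 0.0003 -0.0003 -0.0006]
[501.69298766 103.89265956 372.73706468]
```

View pics/w3.png

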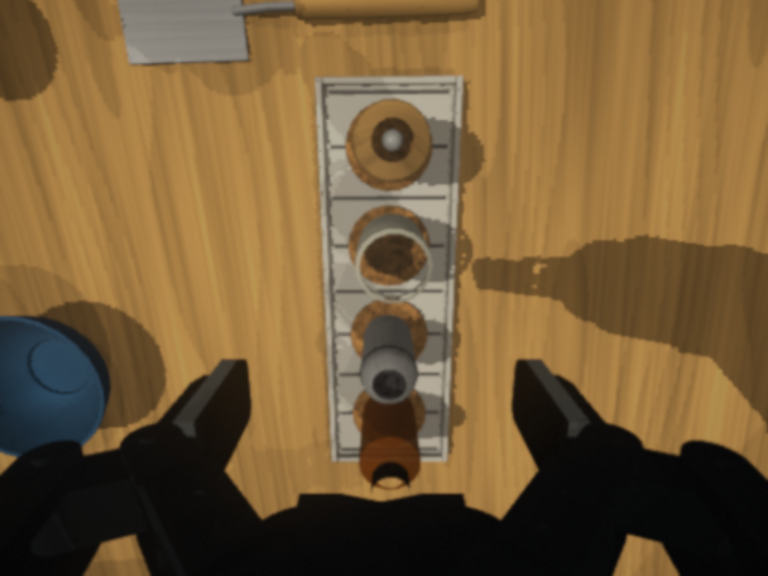

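```bash
python3 -c "
from h import *
c=dict(np.load('pics/w3.npz'));f=lambda p:(np.array(p)+.5)/1.5-.5
fit(f([(332,461),(317,79),(463,76),(447,461)]),14,110,336,c)
for n,p,z in(('bottle',(391,479),114),('shaker',(389,380),97),('jar',(394,262),87),('mill',(392,140),117)): print(n,ray(f(p),z,c))
P=cloud(c['d'],c)
for n,(x,y),lo in(('bottle',(514,328),20),('shaker',(511,254),20),('jar',(501,172),20),('mill',(498,95),20)):
  Q=P.reshape(-1,3);Q=Q[(np.hypot(Q[:,0]-x,Q[:,1]-y)<37)&(Q[:,2]>25)]
  print(n,len(Q),[(np.percentile(Q[:,i],2).round(),np.percentile(Q[:,i],98).round()) for i in range(3)])
"
```

```text
[502.  216.6] -3.85 [[-0.5, -1.5], [-1.1, 2.0], [1.1, 0.4], [0.4, -0.9]]
[[509.9, 334.8], [504.6, 256.0], [499.3, 177.2], [494.0, 98.4]]
bottle [[509.9796824  319.92160776]]
shaker [[506.55410579 253.04302871]]
jar [[497.63948945 172.29958071]]
mill [[494.80499019  96.71989722]]
bottle 1980 [(np.float64(489.0), np.float64(533.0)), (np.float64(308.0), np.float64(345.0)), (np.float64(30.0), np.float64(111.0))]
shaker 1716 [(np.float64(488.0), np.float64(526.0)), (np.float64(236.0), np.float64(274.0)), (np.float64(29.0), np.float64(96.0))]
jar 16813 [(np.float64(467.0), np.float64(533.0)), (np.float64(154.0), np.float64(177.0)), (np.float64(69.0), np.float64(327.0))]
mill 1794 [(np.float64(474.0), np.float64(517.0)), (np.float64(76.0), np.float64(118.0)), (np.float64(82.0), np.float64(116.0))]
```

Top-down order, left to right: bottle, shaker, jar, mill, and both cameras agree within a few mm. I'll start with the mill, which is rightmost.

Call:
arm_command --plan '[{"jaw": 0, "dx": 0.535, "dy": 0.045, "dz": 0.2, "rx": 0, "ry": 0, "rz": 0}, {"jaw": 0, "dx": 0.535, "dy": 0.045, "dz": 0.4, "rx": 0, "ry": 0, "rz": 0}, {"jaw": 0, "dx": 0.535, "dy": 0.045, "dz": 0.6, "rx": 0, "ry": 0, "rz": 0}, {"jaw": 0, "dx": 0.535, "dy": 0.045, "dz": 0.6, "rx": 0, "ry": 0, "rz": 0}]'

```text
time_s: 3.25
ee_pos: [495.2, 93.5, 313.2]
eef_rot: [-0.002, -0.68, 0.733, 0.0]
contact_force: [0.3, -0.3, 0.6]
grip_width: 0.998
gripper_force: 0.0
```

```bash
python3 -c "
from h import *
go((496,96,224,176))"
```

```text
t 3.25 pos [495.2  93.5 313.2] yaw 175.7 F [ 0.3 -0.3  0.6] w 0.998 gf 0.0
(496, 96, 224, 176) d [-0.018 -0.006  0.594] r [ 0.0011 -0.0008 -0.0018]
```

Call:
arm_command --plan '[{"jaw": 0, "dx": -0.015, "dy": -0.005, "dz": 0.3, "rx": 0, "ry": 0, "rz": 0}, {"jaw": 0, "dx": -0.015, "dy": -0.005, "dz": 0.595, "rx": 0, "ry": 0, "rz": 0}, {"jaw": 0, "dx": -0.015, "dy": -0.005, "dz": 0.595, "rx": 0, "ry": 0, "rz": 0}, {"jaw": 0.2, "dx": -0.015, "dy": -0.005, "dz": 0.595, "rx": 0, "ry": 0, "rz": 0}, {"jaw": 0.3, "dx": -0.015, "dy": -0.005, "dz": 0.595, "rx": 0, "ry": 0, "rz": 0}]'

```text
time_s: 3.88
ee_pos: [497.8, 98.2, 227.6]
eef_rot: [0.002, -0.681, 0.732, -0.0]
contact_force: [0.3, -0.6, 0.2]
grip_width: 0.703
gripper_force: 0.0
```

Call:
arm_command --plan '[{"jaw": 1, "dx": 0, "dy": 0, "dz": 0, "rx": 0, "ry": 0, "rz": 0}, {"jaw": 1, "dx": 0, "dy": 0, "dz": 0, "rx": 0, "ry": 0, "rz": 0}, {"jaw": 1, "dx": 0, "dy": 0, "dz": 0, "rx": 0, "ry": 0, "rz": 0}, {"jaw": 1, "dx": 0, "dy": 0, "dz": 0, "rx": 0, "ry": 0, "rz": 0}]' --newtons 40

```text
time_s: 4.38
ee_pos: [497.4, 98.2, 227.4]
eef_rot: [0.001, -0.681, 0.732, -0.0]
contact_force: [-2.6, 0.9, 9.5]
grip_width: 0.57
gripper_force: 40.1
```

```bash
python3 -c "
from h import *
go((496,96,350,176),(502,-50,350,185),(520,-190,350,190),(534,-336,350,195),(534,-336,222,195))"
```

```text
t 4.38 pos [497.4  98.2 227.4] yaw 175.9 F [-2.6  0.9  9.5] w 0.57 gf 40.107713600154966
(496, 96, 350, 176) d [ 0.014  0.006 -0.817] r [-0.0008  0.0004 -0.0007]
(502, -50, 350, 185) d [ 0.968 -0.108  0.   ] r [ 0.    0.   -0.05]
(520, -190, 350, 190) d [ 0.94  -0.038  0.   ] r [ 0.      0.     -0.0278]
(534, -336, 350, 195) d [0.975 0.077 0.   ] r [ 0.      0.     -0.0278]
(534, -336, 222, 195) d [0.    0.    0.853] r [0. 0. 0.]
```

Call:
arm_command --plan '[{"jaw": 1, "dx": 0, "dy": 0, "dz": -0.2, "rx": 0, "ry": 0, "rz": 0}, {"jaw": 1, "dx": 0, "dy": 0, "dz": -0.5, "rx": 0, "ry": 0, "rz": 0}, {"jaw": 1, "dx": 0, "dy": 0, "dz": -0.82, "rx": 0, "ry": 0, "rz": 0}, {"jaw": 1, "dx": 0.3, "dy": 0, "dz": -0.82, "rx": 0, "ry": 0, "rz": 0}, {"jaw": 1, "dx": 0.6, "dy": 0, "dz": -0.82, "rx": 0, "ry": 0, "rz": 0}]'

```text
time_s: 5.0
ee_pos: [489.9, 7.4, 349.9]
eef_rot: [0.001, -0.682, 0.732, -0.0]
contact_force: [0.5, -0.3, -2.4]
grip_width: 0.572
gripper_force: 42.6
```

Call:
arm_command --plan '[{"jaw": 1, "dx": 0.4, "dy": 0, "dz": 0, "rx": 0, "ry": 0, "rz": -0.03}, {"jaw": 1, "dx": 0.7, "dy": 0, "dz": 0, "rx": 0, "ry": 0, "rz": -0.06}, {"jaw": 1, "dx": 1, "dy": 0, "dz": 0, "rx": 0, "ry": 0, "rz": -0.1}, {"jaw": 1, "dx": 1, "dy": 0, "dz": 0, "rx": 0, "ry": 0, "rz": -0.1}]'

```text
time_s: 5.5
ee_pos: [478.7, -143.8, 348.9]
eef_rot: [-0.0, 0.787, -0.618, 0.0]
contact_force: [0.8, 0.7, -2.3]
grip_width: 0.572
gripper_force: 42.5
```

```bash
python3 -c "
from h import *
go((535,-336,350,195.1),)
go((510,-210,350,195.1),(535,-336,350,195.1))"
```

```text
t 5.5 pos [ 478.7 -143.8  348.9] yaw -166.3 F [ 0.8  0.7 -2.3] w 0.572 gf 42.54257822292857
(535, -336, 350, 195.1) d [ 1.334 -0.061 -0.007] r [-0.0001 -0.     -0.0076]
t 5.5 pos [ 478.7 -143.8  348.9] yaw -166.3 F [ 0.8  0.7 -2.3] w 0.572 gf 42.54257822292857
(510, -210, 350, 195.1) d [ 0.478 -0.098 -0.007] r [-0.0001 -0.     -0.0076]
(535, -336, 350, 195.1) d [0.854 0.058 0.   ] r [0. 0. 0.]
```

Call:
arm_command --plan '[{"jaw": 1, "dx": 0.4, "dy": -0.03, "dz": 0, "rx": 0, "ry": 0, "rz": -0.007}, {"jaw": 1, "dx": 0.75, "dy": -0.06, "dz": 0, "rx": 0, "ry": 0, "rz": -0.007}, {"jaw": 1, "dx": 1, "dy": -0.06, "dz": 0, "rx": 0, "ry": 0, "rz": -0.007}, {"jaw": 1, "dx": 1, "dy": -0.06, "dz": 0.1, "rx": 0, "ry": 0, "rz": -0.007}]'

```text
time_s: 6.0
ee_pos: [525.0, -286.6, 334.1]
eef_rot: [-0.0, 0.793, -0.609, 0.001]
contact_force: [0.2, 0.4, -3.5]
grip_width: 0.571
gripper_force: 42.6
```

```bash
python3 -c "
from h import *
go((535,-336,260,195.1))"
```

```text
t 6.0 pos [ 525.  -286.6  334.1] yaw -165.1 F [ 0.2  0.4 -3.5] w 0.571 gf 42.577777131227776
(535, -336, 260, 195.1) d [0.335 0.021 0.494] r [-0.0006 -0.0004 -0.001 ]
```

Call:
arm_command --plan '[{"jaw": 1, "dx": 0.335, "dy": 0.02, "dz": 0.15, "rx": 0, "ry": 0, "rz": 0}, {"jaw": 1, "dx": 0.335, "dy": 0.02, "dz": 0.35, "rx": 0, "ry": 0, "rz": 0}, {"jaw": 1, "dx": 0.335, "dy": 0.02, "dz": 0.49, "rx": 0, "ry": 0, "rz": 0}, {"jaw": 1, "dx": 0.335, "dy": 0.02, "dz": 0.49, "rx": 0, "ry": 0, "rz": 0}, {"jaw": 1, "dx": 0.335, "dy": 0.02, "dz": 0.49, "rx": 0, "ry": 0, "rz": 0}]'

```text
time_s: 6.62
ee_pos: [534.8, -333.6, 261.0]
eef_rot: [-0.0, 0.794, -0.608, 0.001]
contact_force: [0.5, 0.1, -1.4]
grip_width: 0.568
gripper_force: 42.5
```

```bash
python3 -c "
from h import *
go((535,-336,227,195.1))
p,d=ctrl.capture('scene');q,_=ctrl.capture('wrist')
a=cv2.resize(p[180:310,130:250,::-1],(480,520),interpolation=2);b=cv2.resize(q[100:340,160:360,::-1],(320,384));b=cv2.copyMakeBorder(b,0,136,0,0,0)
cv2.imwrite('pics/s4.png',np.hstack([a,b]))"
```

```text
t 6.62 pos [ 534.8 -333.6  261. ] yaw -164.9 F [ 0.5  0.1 -1.4] w 0.568 gf 42.51801601960324
(535, -336, 227, 195.1) d [0.015 0.003 0.227] r [-0.0003 -0.0002  0.0002]
```

View pics/s4.png

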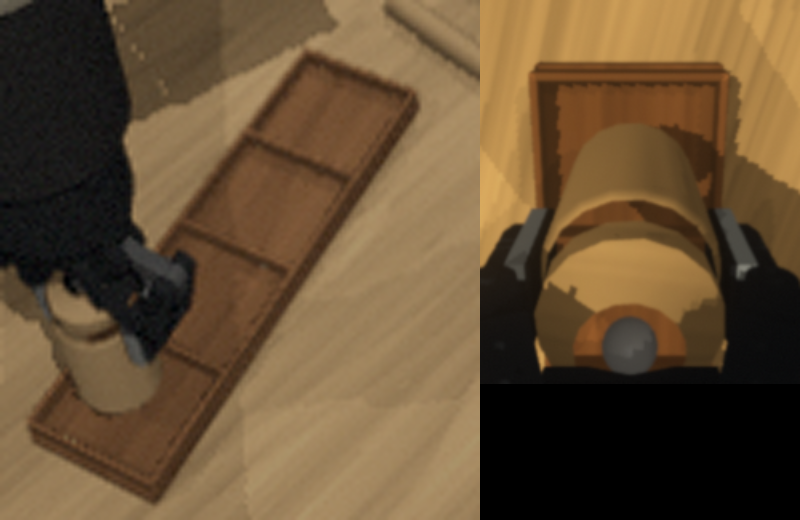

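The wrist view shows the mill centred in its bay: the walls are at columns 532 and 727, and the mill's axis is near 630. Lowering it now.

Call:
arm_command --plan '[{"jaw": 1, "dx": 0.01, "dy": 0, "dz": 0.1, "rx": 0, "ry": 0, "rz": 0}, {"jaw": 1, "dx": 0.01, "dy": 0, "dz": 0.18, "rx": 0, "ry": 0, "rz": 0}, {"jaw": 1, "dx": 0.01, "dy": 0, "dz": 0.21, "rx": 0, "ry": 0, "rz": 0}, {"jaw": 1, "dx": 0.01, "dy": 0, "dz": 0.225, "rx": 0, "ry": 0, "rz": 0}, {"jaw": 1, "dx": 0.01, "dy": 0, "dz": 0.225, "rx": 0, "ry": 0, "rz": 0}]'

```text
time_s: 7.35
ee_pos: [534.8, -335.8, 226.2]
eef_rot: [0.0, 0.794, -0.608, 0.0]
contact_force: [-0.4, 0.2, -2.0]
grip_width: 0.571
gripper_force: 42.6
```

Call:
arm_command --plan '[{"jaw": 1, "dx": 0, "dy": 0, "dz": 0.005, "rx": 0, "ry": 0, "rz": 0}, {"jaw": 1, "dx": 0, "dy": 0, "dz": 0.01, "rx": 0, "ry": 0, "rz": 0}]'

```text
time_s: 7.6
ee_pos: [534.9, -335.9, 225.5]
eef_rot: [0.0, 0.794, -0.608, 0.0]
contact_force: [-2.7, 0.8, 7.4]
grip_width: 0.567
gripper_force: 43.4
```

Call:
arm_command --plan '[{"jaw": 0.38, "dx": 0, "dy": 0, "dz": 0, "rx": 0, "ry": 0, "rz": 0}, {"jaw": 0.3, "dx": 0, "dy": 0, "dz": 0, "rx": 0, "ry": 0, "rz": 0}, {"jaw": 0.1, "dx": 0, "dy": 0, "dz": 0, "rx": 0, "ry": 0, "rz": 0}, {"jaw": 0, "dx": 0, "dy": 0, "dz": 0, "rx": 0, "ry": 0, "rz": 0}, {"jaw": 0, "dx": 0, "dy": 0, "dz": 0, "rx": 0, "ry": 0, "rz": 0}]'

```text
time_s: 8.22
ee_pos: [534.7, -335.7, 224.7]
eef_rot: [0.0, 0.794, -0.608, -0.0]
contact_force: [0.4, 1.0, 0.3]
grip_width: 0.999
gripper_force: 0.0
```

Call:
arm_command --plan '[{"jaw": 0, "dx": 0, "dy": 0, "dz": -0.3, "rx": 0, "ry": 0, "rz": 0}, {"jaw": 0, "dx": 0, "dy": 0, "dz": -0.7, "rx": 0, "ry": 0, "rz": 0}, {"jaw": 0, "dx": -0.3, "dy": 0, "dz": -1, "rx": 0, "ry": 0, "rz": 0}, {"jaw": 0, "dx": -0.7, "dy": 0, "dz": -1, "rx": 0, "ry": 0, "rz": 0}, {"jaw": 0, "dx": -1, "dy": 0, "dz": -1, "rx": 0, "ry": 0, "rz": 0}]'

```text
time_s: 8.85
ee_pos: [494.8, -189.3, 375.5]
eef_rot: [-0.001, 0.794, -0.608, 0.001]
contact_force: [-0.3, 0.1, -0.4]
grip_width: 1.0
gripper_force: 0.0
```

```bash
python3 -c "
from h import *
go((485,-60,375,184),(495,90,375,176),(499,173,300,176),(499,173,204,176))"
```

```text
t 8.85 pos [ 494.8 -189.3  375.5] yaw -164.9 F [-0.3  0.1 -0.4] w 1.0 gf 0.0
(485, -60, 375, 184) d [-0.849 -0.162  0.004] r [-0.0006 -0.      0.0616]
(495, 90, 375, 176) d [-0.993 -0.136  0.   ] r [0.     0.     0.0444]
(499, 173, 300, 176) d [-0.554  0.012  0.5  ] r [0. 0. 0.]
(499, 173, 204, 176) d [0.   0.   0.64] r [0. 0. 0.]
```

Call:
arm_command --plan '[{"jaw": 0, "dx": -0.85, "dy": -0.16, "dz": 0, "rx": 0, "ry": 0, "rz": 0.06}, {"jaw": 0, "dx": -0.85, "dy": -0.16, "dz": 0, "rx": 0, "ry": 0, "rz": 0.06}, {"jaw": 0, "dx": -0.85, "dy": -0.16, "dz": 0, "rx": 0, "ry": 0, "rz": 0.06}]'

```text
time_s: 9.22
ee_pos: [485.1, -58.9, 375.2]
eef_rot: [-0.001, 0.734, -0.679, 0.0]
contact_force: [0.1, -0.1, 0.8]
grip_width: 1.004
gripper_force: 0.0
```

Call:
arm_command --plan '[{"jaw": 0, "dx": -1, "dy": -0.13, "dz": 0, "rx": 0, "ry": 0, "rz": 0.045}, {"jaw": 0, "dx": -1, "dy": -0.13, "dz": 0, "rx": 0, "ry": 0, "rz": 0.045}, {"jaw": 0, "dx": -1, "dy": -0.13, "dz": 0, "rx": 0, "ry": 0, "rz": 0.045}, {"jaw": 0, "dx": -1, "dy": -0.13, "dz": 0, "rx": 0, "ry": 0, "rz": 0.045}]'

```text
time_s: 9.72
ee_pos: [494.1, 90.9, 374.6]
eef_rot: [-0.0, -0.684, 0.729, -0.0]
contact_force: [-0.2, 0.2, -0.2]
grip_width: 1.001
gripper_force: 0.0
```

```bash
python3 -c "
from h import *
go((499,173,290,176))"
```

```text
t 9.72 pos [494.1  90.9 374.6] yaw 176.3 F [-0.2  0.2 -0.2] w 1.001 gf 0.0
(499, 173, 290, 176) d [-0.549  0.002  0.564] r [ 0.     -0.      0.0019]
```

Call:
arm_command --plan '[{"jaw": 0, "dx": -0.4, "dy": 0, "dz": 0.1, "rx": 0, "ry": 0, "rz": 0}, {"jaw": 0, "dx": -0.55, "dy": 0, "dz": 0.4, "rx": 0, "ry": 0, "rz": 0}, {"jaw": 0, "dx": -0.55, "dy": 0, "dz": 0.56, "rx": 0, "ry": 0, "rz": 0}, {"jaw": 0, "dx": -0.55, "dy": 0, "dz": 0.56, "rx": 0, "ry": 0, "rz": 0}]'

```text
time_s: 10.22
ee_pos: [498.9, 170.7, 288.9]
eef_rot: [-0.002, -0.683, 0.73, 0.0]
contact_force: [-0.2, -0.3, 0.5]
grip_width: 1.0
gripper_force: 0.0
```

```bash
python3 -c "
from h import *
go((499,173,205,176))"
```

```text
t 10.22 pos [498.9 170.7 288.9] yaw 176.2 F [-0.2 -0.3  0.5] w 1.0 gf 0.0
(499, 173, 205, 176) d [-0.017 -0.001  0.56 ] r [ 0.0011 -0.0009  0.0009]
```

Call:
arm_command --plan '[{"jaw": 0, "dx": 0, "dy": 0, "dz": 0.3, "rx": 0, "ry": 0, "rz": 0}, {"jaw": 0, "dx": 0, "dy": 0, "dz": 0.555, "rx": 0, "ry": 0, "rz": 0}, {"jaw": 0, "dx": 0, "dy": 0, "dz": 0.555, "rx": 0, "ry": 0, "rz": 0}, {"jaw": 0.2, "dx": 0, "dy": 0, "dz": 0.555, "rx": 0, "ry": 0, "rz": 0}, {"jaw": 0.25, "dx": 0, "dy": 0, "dz": 0.555, "rx": 0, "ry": 0, "rz": 0}]'

```text
time_s: 10.85
ee_pos: [500.1, 172.1, 209.5]
eef_rot: [0.002, -0.683, 0.73, -0.0]
contact_force: [0.3, 0.4, 0.2]
grip_width: 0.753
gripper_force: 0.0
```

Call:
arm_command --plan '[{"jaw": 1, "dx": 0, "dy": 0, "dz": 0, "rx": 0, "ry": 0, "rz": 0}, {"jaw": 1, "dx": 0, "dy": 0, "dz": 0, "rx": 0, "ry": 0, "rz": 0}, {"jaw": 1, "dx": 0, "dy": 0, "dz": 0, "rx": 0, "ry": 0, "rz": 0}, {"jaw": 1, "dx": 0, "dy": 0, "dz": 0, "rx": 0, "ry": 0, "rz": 0}]' --newtons 40

```text
time_s: 11.35
ee_pos: [499.8, 172.1, 209.4]
eef_rot: [0.001, -0.683, 0.73, -0.0]
contact_force: [-1.8, -2.1, 9.3]
grip_width: 0.617
gripper_force: 40.5
```

```bash
python3 -c "
from h import *
go((499,173,350,176),(490,30,350,176),(482,-115,350,185),(514,-260,330,195))
for z in (12,20,30,40,50):pass"
```

```text
t 11.35 pos [499.8 172.1 209.4] yaw 176.2 F [-1.8 -2.1  9.3] w 0.617 gf 40.531162465922534
(499, 173, 350, 176) d [-0.007  0.004 -0.937] r [-0.0008  0.0005  0.0013]
(490, 30, 350, 176) d [ 0.955 -0.007  0.   ] r [0. 0. 0.]
(482, -115, 350, 185) d [ 0.968 -0.014  0.   ] r [ 0.    0.   -0.05]
(514, -260, 330, 195) d [ 0.982 -0.128  0.133] r [ 0.      0.     -0.0556]
```

Call:
arm_command --plan '[{"jaw": 1, "dx": 0, "dy": 0, "dz": -0.2, "rx": 0, "ry": 0, "rz": 0}, {"jaw": 1, "dx": 0, "dy": 0, "dz": -0.5, "rx": 0, "ry": 0, "rz": 0}, {"jaw": 1, "dx": 0.2, "dy": 0, "dz": -0.85, "rx": 0, "ry": 0, "rz": 0}, {"jaw": 1, "dx": 0.6, "dy": 0, "dz": -0.9, "rx": 0, "ry": 0, "rz": 0}, {"jaw": 1, "dx": 1, "dy": 0, "dz": -0.9, "rx": 0, "ry": 0, "rz": 0}]'

```text
time_s: 11.98
ee_pos: [488.9, 21.0, 344.4]
eef_rot: [0.002, -0.684, 0.73, -0.001]
contact_force: [1.4, -0.3, -2.1]
grip_width: 0.615
gripper_force: 43.1
```

Call:
arm_command --plan '[{"jaw": 1, "dx": 0.4, "dy": 0, "dz": 0, "rx": 0, "ry": 0, "rz": -0.02}, {"jaw": 1, "dx": 0.8, "dy": 0, "dz": 0, "rx": 0, "ry": 0, "rz": -0.05}, {"jaw": 1, "dx": 1, "dy": 0, "dz": 0, "rx": 0, "ry": 0, "rz": -0.08}, {"jaw": 1, "dx": 1, "dy": 0, "dz": 0, "rx": 0, "ry": 0, "rz": -0.105}, {"jaw": 1, "dx": 1, "dy": 0, "dz": 0, "rx": 0, "ry": 0, "rz": -0.105}]'

```text
time_s: 12.6
ee_pos: [479.0, -128.0, 342.9]
eef_rot: [-0.0, 0.793, -0.609, 0.0]
contact_force: [0.1, -0.6, -1.1]
grip_width: 0.62
gripper_force: 43.1
```

```bash
python3 -c "
from h import *
go((514.5,-259.5,330,195.1))"
```

```text
t 12.6 pos [ 479.  -128.   342.9] yaw -165.0 F [ 0.1 -0.6 -1.1] w 0.62 gf 43.05147756356746
(514.5, -259.5, 330, 195.1) d [ 0.908 -0.002  0.086] r [-0.0002  0.     -0.0005]
```

Call:
arm_command --plan '[{"jaw": 1, "dx": 0.4, "dy": 0, "dz": 0, "rx": 0, "ry": 0, "rz": 0}, {"jaw": 1, "dx": 0.75, "dy": 0, "dz": 0, "rx": 0, "ry": 0, "rz": 0}, {"jaw": 1, "dx": 0.905, "dy": 0, "dz": 0.1, "rx": 0, "ry": 0, "rz": 0}, {"jaw": 1, "dx": 0.905, "dy": 0, "dz": 0.3, "rx": 0, "ry": 0, "rz": 0}, {"jaw": 1, "dx": 0.905, "dy": 0, "dz": 0.3, "rx": 0, "ry": 0, "rz": 0}]'

```text
time_s: 13.22
ee_pos: [513.9, -258.1, 295.5]
eef_rot: [0.001, 0.793, -0.609, -0.002]
contact_force: [-0.4, 0.2, -1.5]
grip_width: 0.619
gripper_force: 43.0
```

```bash
python3 -c "
from h import *
go((514.5,-259.5,225,195.1))"
```

```text
t 13.22 pos [ 513.9 -258.1  295.5] yaw -165.0 F [-0.4  0.2 -1.5] w 0.619 gf 43.01262446679175
(514.5, -259.5, 225, 195.1) d [ 0.011 -0.004  0.47 ] r [ 0.0013  0.0008 -0.0006]
```

Call:
arm_command --plan '[{"jaw": 1, "dx": 0, "dy": 0, "dz": 0.2, "rx": 0, "ry": 0, "rz": 0}, {"jaw": 1, "dx": 0, "dy": 0, "dz": 0.36, "rx": 0, "ry": 0, "rz": 0}, {"jaw": 1, "dx": 0, "dy": 0, "dz": 0.45, "rx": 0, "ry": 0, "rz": 0}, {"jaw": 1, "dx": 0, "dy": 0, "dz": 0.47, "rx": 0, "ry": 0, "rz": 0}, {"jaw": 1, "dx": 0, "dy": 0, "dz": 0.47, "rx": 0, "ry": 0, "rz": 0}]'

```text
time_s: 13.85
ee_pos: [515.2, -258.5, 227.9]
eef_rot: [-0.0, 0.794, -0.608, 0.001]
contact_force: [0.3, -0.1, -2.5]
grip_width: 0.623
gripper_force: 43.1
```

```bash
python3 -c "
from h import *
go((514.5,-259.5,208.5,195.1))
p,d=ctrl.capture('scene');q,_=ctrl.capture('wrist')
a=cv2.resize(p[180:310,130:250,::-1],(480,520),interpolation=2);b=cv2.resize(q[100:340,160:360,::-1],(320,384));b=cv2.copyMakeBorder(b,0,136,0,0,0)
cv2.imwrite('pics/s5.png',np.hstack([a,b]))"
```

```text
t 13.85 pos [ 515.2 -258.5  227.9] yaw -164.9 F [ 0.3 -0.1 -2.5] w 0.623 gf 43.05303434142843
(514.5, -259.5, 208.5, 195.1) d [0.005 0.007 0.129] r [-0.0003 -0.0002  0.0001]
```

View pics/s5.png

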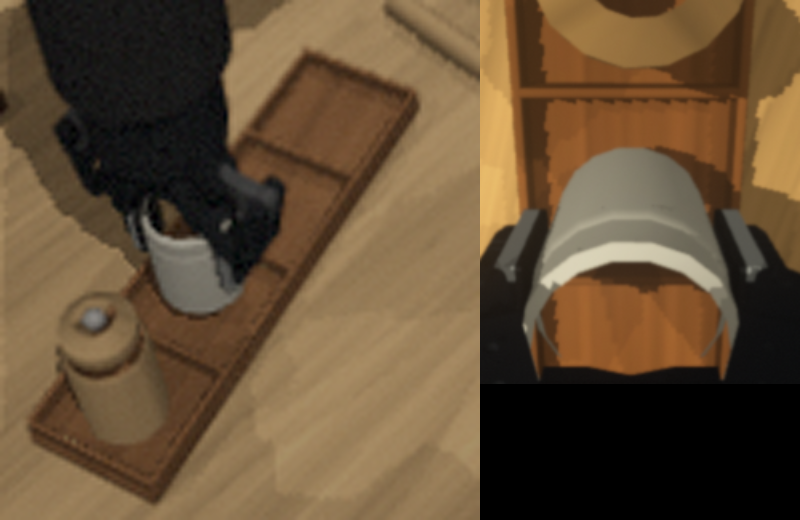

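The mill stands upright in its bay. The jar is centred over the next one, with its axis at column 630 and the walls at about 520 and 742. Lowering it.

Call:
arm_command --plan '[{"jaw": 1, "dx": 0, "dy": 0, "dz": 0.06, "rx": 0, "ry": 0, "rz": 0}, {"jaw": 1, "dx": 0, "dy": 0, "dz": 0.1, "rx": 0, "ry": 0, "rz": 0}, {"jaw": 1, "dx": 0, "dy": 0, "dz": 0.12, "rx": 0, "ry": 0, "rz": 0}, {"jaw": 1, "dx": 0, "dy": 0, "dz": 0.13, "rx": 0, "ry": 0, "rz": 0}, {"jaw": 1, "dx": 0, "dy": 0, "dz": 0.13, "rx": 0, "ry": 0, "rz": 0}]'

```text
time_s: 14.58
ee_pos: [514.7, -258.6, 207.6]
eef_rot: [0.0, 0.794, -0.608, -0.0]
contact_force: [-0.8, -0.5, -0.1]
grip_width: 0.622
gripper_force: 43.2
```

Call:
arm_command --plan '[{"jaw": 1, "dx": 0, "dy": 0, "dz": 0.005, "rx": 0, "ry": 0, "rz": 0}, {"jaw": 1, "dx": 0, "dy": 0, "dz": 0.01, "rx": 0, "ry": 0, "rz": 0}]'

```text
time_s: 14.82
ee_pos: [514.7, -258.7, 207.4]
eef_rot: [0.0, 0.794, -0.608, 0.0]
contact_force: [-6.7, 3.9, 20.1]
grip_width: 0.619
gripper_force: 44.9
```

Call:
arm_command --plan '[{"jaw": 0.34, "dx": 0, "dy": 0, "dz": -0.005, "rx": 0, "ry": 0, "rz": 0}, {"jaw": 0.26, "dx": 0, "dy": 0, "dz": -0.005, "rx": 0, "ry": 0, "rz": 0}, {"jaw": 0.1, "dx": 0, "dy": 0, "dz": -0.005, "rx": 0, "ry": 0, "rz": 0}, {"jaw": 0, "dx": 0, "dy": 0, "dz": -0.005, "rx": 0, "ry": 0, "rz": 0}, {"jaw": 0, "dx": 0, "dy": 0, "dz": -0.005, "rx": 0, "ry": 0, "rz": 0}]'

```text
time_s: 15.45
ee_pos: [514.7, -258.6, 206.6]
eef_rot: [0.0, 0.794, -0.608, -0.0]
contact_force: [-0.2, 0.2, 0.5]
grip_width: 1.001
gripper_force: 0.0
```

Call:
arm_command --plan '[{"jaw": 0, "dx": 0, "dy": 0, "dz": -0.3, "rx": 0, "ry": 0, "rz": 0}, {"jaw": 0, "dx": 0, "dy": 0, "dz": -0.7, "rx": 0, "ry": 0, "rz": 0}, {"jaw": 0, "dx": -0.3, "dy": 0, "dz": -1, "rx": 0, "ry": 0, "rz": 0}, {"jaw": 0, "dx": -0.7, "dy": 0, "dz": -1, "rx": 0, "ry": 0, "rz": 0}, {"jaw": 0, "dx": -1, "dy": 0, "dz": -1, "rx": 0, "ry": 0, "rz": 0}]'

```text
time_s: 16.08
ee_pos: [474.8, -112.3, 357.5]
eef_rot: [-0.001, 0.794, -0.608, 0.001]
contact_force: [0.3, 0.9, -0.2]
grip_width: 1.001
gripper_force: 0.0
```

```bash
python3 -c "
from h import *
go((485,20,360,184),(500,165,360,176),(508.5,254.5,300,176))"
```

```text
t 16.07 pos [ 474.8 -112.3  357.5] yaw -164.9 F [ 0.3  0.9 -0.2] w 1.001 gf 0.0
(485, 20, 360, 184) d [-0.834 -0.295 -0.016] r [-0.0006  0.0001  0.0616]
(500, 165, 360, 176) d [-0.957 -0.167  0.   ] r [0.     0.     0.0444]
(508.5, 254.5, 300, 176) d [-0.599 -0.015  0.4  ] r [0. 0. 0.]
```

Call:
arm_command --plan '[{"jaw": 0, "dx": -0.84, "dy": -0.295, "dz": -0.02, "rx": 0, "ry": 0, "rz": 0.06}, {"jaw": 0, "dx": -0.84, "dy": -0.295, "dz": -0.02, "rx": 0, "ry": 0, "rz": 0.06}, {"jaw": 0, "dx": -0.84, "dy": -0.295, "dz": -0.02, "rx": 0, "ry": 0, "rz": 0.06}]'

```text
time_s: 16.45
ee_pos: [485.6, 22.2, 360.1]
eef_rot: [-0.001, 0.734, -0.679, 0.0]
contact_force: [1.4, -0.2, -0.1]
grip_width: 0.998
gripper_force: 0.0
```

Call:
arm_command --plan '[{"jaw": 0, "dx": -0.96, "dy": -0.17, "dz": 0, "rx": 0, "ry": 0, "rz": 0.045}, {"jaw": 0, "dx": -0.96, "dy": -0.17, "dz": 0, "rx": 0, "ry": 0, "rz": 0.045}, {"jaw": 0, "dx": -0.96, "dy": -0.17, "dz": 0, "rx": 0, "ry": 0, "rz": 0.045}, {"jaw": 0, "dx": -0.96, "dy": -0.17, "dz": 0, "rx": 0, "ry": 0, "rz": 0.045}]'

```text
time_s: 16.95
ee_pos: [500.3, 165.7, 359.3]
eef_rot: [-0.0, -0.684, 0.73, 0.0]
contact_force: [-0.5, -0.5, 0.0]
grip_width: 0.998
gripper_force: 0.0
```

```bash
python3 -c "
from h import *
go((508.5,254.5,290,176))"
```

```text
t 16.95 pos [500.3 165.7 359.3] yaw 176.3 F [-0.5 -0.5  0. ] w 0.998 gf 0.0
(508.5, 254.5, 290, 176) d [-0.594 -0.017  0.461] r [ 0.0002 -0.0002  0.0017]
```

Call:
arm_command --plan '[{"jaw": 0, "dx": -0.4, "dy": -0.015, "dz": 0.1, "rx": 0, "ry": 0, "rz": 0}, {"jaw": 0, "dx": -0.595, "dy": -0.015, "dz": 0.3, "rx": 0, "ry": 0, "rz": 0}, {"jaw": 0, "dx": -0.595, "dy": -0.015, "dz": 0.46, "rx": 0, "ry": 0, "rz": 0}, {"jaw": 0, "dx": -0.595, "dy": -0.015, "dz": 0.46, "rx": 0, "ry": 0, "rz": 0}, {"jaw": 0, "dx": -0.595, "dy": -0.015, "dz": 0.46, "rx": 0, "ry": 0, "rz": 0}]'

```text
time_s: 17.58
ee_pos: [508.9, 252.9, 291.7]
eef_rot: [0.0, -0.683, 0.731, -0.0]
contact_force: [0.4, -0.1, 0.3]
grip_width: 0.999
gripper_force: 0.0
```

```bash
python3 -c "
from h import *
go((508.5,254.5,213,176))"
```

```text
t 17.57 pos [508.9 252.9 291.7] yaw 176.1 F [ 0.4 -0.1  0.3] w 0.999 gf 0.0
(508.5, 254.5, 213, 176) d [-0.01   0.003  0.525] r [-0.0002  0.0001  0.0008]
```

Call:
arm_command --plan '[{"jaw": 0, "dx": -0.01, "dy": 0, "dz": 0.3, "rx": 0, "ry": 0, "rz": 0}, {"jaw": 0, "dx": -0.01, "dy": 0, "dz": 0.525, "rx": 0, "ry": 0, "rz": 0}, {"jaw": 0, "dx": -0.01, "dy": 0, "dz": 0.525, "rx": 0, "ry": 0, "rz": 0}, {"jaw": 0.2, "dx": -0.01, "dy": 0, "dz": 0.525, "rx": 0, "ry": 0, "rz": 0}, {"jaw": 0.35, "dx": -0.01, "dy": 0, "dz": 0.525, "rx": 0, "ry": 0, "rz": 0}]'

```text
time_s: 18.2
ee_pos: [509.1, 255.7, 214.0]
eef_rot: [0.002, -0.683, 0.73, -0.0]
contact_force: [-0.1, -0.3, 0.9]
grip_width: 0.653
gripper_force: 0.0
```

Call:
arm_command --plan '[{"jaw": 1, "dx": 0, "dy": 0, "dz": 0, "rx": 0, "ry": 0, "rz": 0}, {"jaw": 1, "dx": 0, "dy": 0, "dz": 0, "rx": 0, "ry": 0, "rz": 0}, {"jaw": 1, "dx": 0, "dy": 0, "dz": 0, "rx": 0, "ry": 0, "rz": 0}, {"jaw": 1, "dx": 0, "dy": 0, "dz": 0, "rx": 0, "ry": 0, "rz": 0}]' --newtons 40

```text
time_s: 18.7
ee_pos: [508.8, 255.7, 213.6]
eef_rot: [0.001, -0.683, 0.73, -0.0]
contact_force: [-2.1, 0.1, 6.9]
grip_width: 0.484
gripper_force: 39.9
```

Call:
arm_command --plan '[{"jaw": 1, "dx": 0, "dy": 0, "dz": -0.2, "rx": 0, "ry": 0, "rz": 0}, {"jaw": 1, "dx": 0, "dy": 0, "dz": -0.5, "rx": 0, "ry": 0, "rz": 0}, {"jaw": 1, "dx": 0.2, "dy": 0, "dz": -0.85, "rx": 0, "ry": 0, "rz": 0}, {"jaw": 1, "dx": 0.6, "dy": 0, "dz": -0.85, "rx": 0, "ry": 0, "rz": 0}, {"jaw": 1, "dx": 1, "dy": 0, "dz": -0.85, "rx": 0, "ry": 0, "rz": 0}]'

```text
time_s: 19.32
ee_pos: [498.0, 104.4, 340.7]
eef_rot: [0.001, -0.684, 0.73, -0.0]
contact_force: [1.3, -0.7, -1.9]
grip_width: 0.479
gripper_force: 41.1
```

```bash
python3 -c "
from h import *
go((485,-20,335,186),(494.5,-183.5,320,195.1))"
```

```text
t 19.32 pos [498.  104.4 340.7] yaw 176.3 F [ 1.3 -0.7 -1.9] w 0.479 gf 41.121009439229965
(485, -20, 335, 186) d [0.833 0.032 0.037] r [-0.0006  0.0005 -0.0541]
(494.5, -183.5, 320, 195.1) d [1.091 0.051 0.1  ] r [ 0.      0.     -0.0506]
```

Call:
arm_command --plan '[{"jaw": 1, "dx": 0.4, "dy": 0.03, "dz": 0, "rx": 0, "ry": 0, "rz": -0.03}, {"jaw": 1, "dx": 0.8, "dy": 0.03, "dz": 0, "rx": 0, "ry": 0, "rz": -0.06}, {"jaw": 1, "dx": 1, "dy": 0.03, "dz": 0, "rx": 0, "ry": 0, "rz": -0.09}, {"jaw": 1, "dx": 1, "dy": 0.03, "dz": 0, "rx": 0, "ry": 0, "rz": -0.105}, {"jaw": 1, "dx": 1, "dy": 0.03, "dz": 0, "rx": 0, "ry": 0, "rz": -0.105}]'

```text
time_s: 19.95
ee_pos: [483.8, -44.2, 339.8]
eef_rot: [-0.0, 0.793, -0.609, 0.0]
contact_force: [-0.2, 0.3, -1.4]
grip_width: 0.48
gripper_force: 41.1
```

```bash
python3 -c "
from h import *
go((494.5,-183.5,290,195.1))"
```

```text
t 19.95 pos [483.8 -44.2 339.8] yaw -165.0 F [-0.2  0.3 -1.4] w 0.48 gf 41.069775223731995
(494.5, -183.5, 290, 195.1) d [0.916 0.172 0.332] r [-0.0002  0.0001 -0.0005]
```

Call:
arm_command --plan '[{"jaw": 1, "dx": 0.4, "dy": 0.08, "dz": 0, "rx": 0, "ry": 0, "rz": 0}, {"jaw": 1, "dx": 0.75, "dy": 0.17, "dz": 0.1, "rx": 0, "ry": 0, "rz": 0}, {"jaw": 1, "dx": 0.915, "dy": 0.17, "dz": 0.2, "rx": 0, "ry": 0, "rz": 0}, {"jaw": 1, "dx": 0.915, "dy": 0.17, "dz": 0.33, "rx": 0, "ry": 0, "rz": 0}, {"jaw": 1, "dx": 0.915, "dy": 0.17, "dz": 0.33, "rx": 0, "ry": 0, "rz": 0}]'

```text
time_s: 20.58
ee_pos: [494.7, -182.7, 288.7]
eef_rot: [0.001, 0.794, -0.609, -0.001]
contact_force: [0.5, -0.8, -1.3]
grip_width: 0.477
gripper_force: 41.0
```

```bash
python3 -c "
from h import *
go((494.5,-183.5,230,195.1))"
```

```text
t 20.57 pos [ 494.7 -182.7  288.7] yaw -165.0 F [ 0.5 -0.8 -1.3] w 0.477 gf 41.04584142565727
(494.5, -183.5, 230, 195.1) d [0.005 0.002 0.391] r [ 0.0009  0.0004 -0.0004]
```

Call:
arm_command --plan '[{"jaw": 1, "dx": 0.005, "dy": 0, "dz": 0.2, "rx": 0, "ry": 0, "rz": 0}, {"jaw": 1, "dx": 0.005, "dy": 0, "dz": 0.35, "rx": 0, "ry": 0, "rz": 0}, {"jaw": 1, "dx": 0.005, "dy": 0, "dz": 0.44, "rx": 0, "ry": 0, "rz": 0}, {"jaw": 1, "dx": 0.005, "dy": 0, "dz": 0.49, "rx": 0, "ry": 0, "rz": 0}, {"jaw": 1, "dx": 0.005, "dy": 0, "dz": 0.49, "rx": 0, "ry": 0, "rz": 0}]'

```text
time_s: 21.2
ee_pos: [495.6, -183.4, 216.6]
eef_rot: [0.0, 0.794, -0.608, 0.0]
contact_force: [0.1, 0.3, -1.7]
grip_width: 0.482
gripper_force: 41.1
```

```bash
python3 -c "
from h import *
go((494.5,-183.5,212,195.1))"
```

```text
t 21.2 pos [ 495.6 -183.4  216.6] yaw -164.9 F [ 0.1  0.3 -1.7] w 0.482 gf 41.12656429409981
(494.5, -183.5, 212, 195.1) d [-0.001  0.007  0.031] r [ 0.     -0.      0.0001]
```

Call:
arm_command --plan '[{"jaw": 1, "dx": 0, "dy": 0, "dz": 0.01, "rx": 0, "ry": 0, "rz": 0}, {"jaw": 1, "dx": 0, "dy": 0, "dz": 0.02, "rx": 0, "ry": 0, "rz": 0}, {"jaw": 1, "dx": 0, "dy": 0, "dz": 0.025, "rx": 0, "ry": 0, "rz": 0}, {"jaw": 1, "dx": 0, "dy": 0, "dz": 0.025, "rx": 0, "ry": 0, "rz": 0}]'

```text
time_s: 21.7
ee_pos: [495.4, -183.7, 212.8]
eef_rot: [-0.0, 0.794, -0.608, 0.0]
contact_force: [-0.3, -0.2, -0.7]
grip_width: 0.479
gripper_force: 41.1
```

Call:
arm_command --plan '[{"jaw": 1, "dx": 0, "dy": 0, "dz": 0.005, "rx": 0, "ry": 0, "rz": 0}, {"jaw": 1, "dx": 0, "dy": 0, "dz": 0.005, "rx": 0, "ry": 0, "rz": 0}]'

```text
time_s: 21.95
ee_pos: [495.4, -183.6, 211.9]
eef_rot: [0.0, 0.794, -0.608, -0.0]
contact_force: [-0.2, 0.8, -1.4]
grip_width: 0.479
gripper_force: 41.1
```

Call:
arm_command --plan '[{"jaw": 1, "dx": 0, "dy": 0, "dz": 0.005, "rx": 0, "ry": 0, "rz": 0}, {"jaw": 1, "dx": 0, "dy": 0, "dz": 0.005, "rx": 0, "ry": 0, "rz": 0}]'

```text
time_s: 22.2
ee_pos: [495.5, -183.7, 211.6]
eef_rot: [0.0, 0.794, -0.608, 0.0]
contact_force: [-2.5, 0.8, 4.2]
grip_width: 0.479
gripper_force: 41.6
```

Contact is felt, so I'll release (the grip sits at about 0.52 closure).

Call:
arm_command --plan '[{"jaw": 0.47, "dx": 0, "dy": 0, "dz": 0, "rx": 0, "ry": 0, "rz": 0}, {"jaw": 0.38, "dx": 0, "dy": 0, "dz": 0, "rx": 0, "ry": 0, "rz": 0}, {"jaw": 0.15, "dx": 0, "dy": 0, "dz": 0, "rx": 0, "ry": 0, "rz": 0}, {"jaw": 0, "dx": 0, "dy": 0, "dz": 0, "rx": 0, "ry": 0, "rz": 0}, {"jaw": 0, "dx": 0, "dy": 0, "dz": 0, "rx": 0, "ry": 0, "rz": 0}]'

```text
time_s: 22.82
ee_pos: [495.4, -183.6, 211.2]
eef_rot: [0.0, 0.794, -0.608, -0.0]
contact_force: [1.2, -0.7, 0.6]
grip_width: 0.999
gripper_force: 0.0
```

Call:
arm_command --plan '[{"jaw": 0, "dx": 0, "dy": 0, "dz": -0.3, "rx": 0, "ry": 0, "rz": 0}, {"jaw": 0, "dx": 0, "dy": 0, "dz": -0.7, "rx": 0, "ry": 0, "rz": 0}, {"jaw": 0, "dx": -0.3, "dy": -0.1, "dz": -1, "rx": 0, "ry": 0, "rz": 0}, {"jaw": 0, "dx": -0.7, "dy": -0.2, "dz": -1, "rx": 0, "ry": 0, "rz": 0}, {"jaw": 0, "dx": -1, "dy": -0.3, "dz": -1, "rx": 0, "ry": 0, "rz": 0}]'

```text
time_s: 23.45
ee_pos: [499.4, -25.4, 362.3]
eef_rot: [-0.001, 0.794, -0.608, 0.001]
contact_force: [1.4, -0.5, -0.6]
grip_width: 0.998
gripper_force: 0.0
```

```bash
python3 -c "
from h import *
go((495,100,370,184),(505,235,370,176))"
```

```text
t 23.45 pos [499.4 -25.4 362.3] yaw -164.9 F [ 1.4 -0.5 -0.6] w 0.998 gf 0.0
(495, 100, 370, 184) d [-0.815 -0.19  -0.051] r [-0.0008  0.0002  0.0616]
(505, 235, 370, 176) d [-0.893 -0.129  0.   ] r [0.     0.     0.0444]
```

Call:
arm_command --plan '[{"jaw": 0, "dx": -0.95, "dy": -0.22, "dz": -0.1, "rx": 0, "ry": 0, "rz": 0.06}, {"jaw": 0, "dx": -0.95, "dy": -0.22, "dz": -0.1, "rx": 0, "ry": 0, "rz": 0.06}, {"jaw": 0, "dx": -0.95, "dy": -0.22, "dz": -0.1, "rx": 0, "ry": 0, "rz": 0.06}]'

```text
time_s: 23.82
ee_pos: [494.2, 121.7, 376.7]
eef_rot: [-0.001, 0.734, -0.679, 0.0]
contact_force: [-0.4, 0.1, -0.9]
grip_width: 1.001
gripper_force: 0.0
```

Call:
arm_command --plan '[{"jaw": 0, "dx": -1, "dy": -0.14, "dz": 0, "rx": 0, "ry": 0, "rz": 0.045}, {"jaw": 0, "dx": -1, "dy": -0.14, "dz": 0, "rx": 0, "ry": 0, "rz": 0.045}, {"jaw": 0, "dx": -1, "dy": -0.14, "dz": 0, "rx": 0, "ry": 0, "rz": 0.045}, {"jaw": 0, "dx": -1, "dy": -0.14, "dz": 0, "rx": 0, "ry": 0, "rz": 0.045}]'

```text
time_s: 24.32
ee_pos: [504.1, 271.9, 375.6]
eef_rot: [-0.0, -0.684, 0.729, 0.0]
contact_force: [-0.3, -0.7, -0.3]
grip_width: 1.003
gripper_force: 0.0
```

```bash
python3 -c "
from h import *
go((512,327,360,176))
c=ctrl.get_calibration('wrist');p,d=ctrl.capture('wrist');q,_=ctrl.capture('scene')
a=cv2.resize(q[180:310,130:250,::-1],(240,260),interpolation=2)
b=p[:,:,::-1].copy();b=np.hstack([b,cv2.copyMakeBorder(a,0,124,0,0,0)]);cv2.imwrite('pics/w6.png',b);np.savez('pics/w6.npz',d=d,**c)"
```

```text
t 24.32 pos [504.1 271.9 375.6] yaw 176.3 F [-0.3 -0.7 -0.3] w 1.003 gf 0.0
(512, 327, 360, 176) d [-0.37  -0.029  0.104] r [ 0.0002 -0.0002  0.0018]
```

View pics/w6.png

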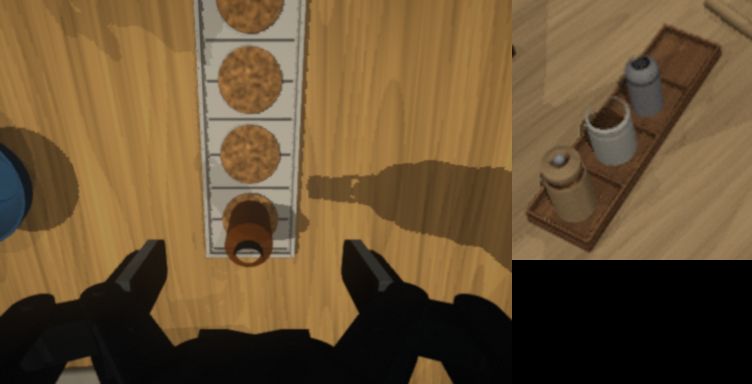

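Mill, jar and shaker stand upright in their bays. The bottle's cap is near (249,255) and its mat's centre near (250,218).

```bash
python3 -c "
from h import *
c=dict(np.load('pics/w6.npz'))
print('cap',ray([(249,256)],113,c),'shoulder mid',ray([(249,243)],82,c),'mats',ray([(250.5,217),(250,154),(250,80)],12,c).round(1))
P=cloud(c['d'],c)
for v in (195,200,205,210,215,220,225,230,235,240,245,250,255,260): print(v,P[v,249].round(),end=' ')
"
```

```text
cap [[509.58200261 327.03921927]] shoulder mid [[510.24299289 330.04704183]] mats [[509.5 330.7]
 [504.9 254.7]
 [499.6 176.6]]
195 [509. 303.  11.] 200 [510. 308.  14.] 205 [510. 309.  30.] 210 [509. 309.  46.] 215 [509. 309.  60.] 220 [509. 308.  76.] 225 [509. 311.  83.] 230 [509. 314.  87.] 235 [509. 317.  91.] 240 [509. 318.  99.] 245 [509. 319. 108.] 250 [515. 376.   9.] 255 [515. 381.  13.] 260 [516. 396.  -1.]
```

Call:
arm_command --plan '[{"jaw": 0, "dx": -0.395, "dy": -0.025, "dz": 0, "rx": 0, "ry": 0, "rz": 0}, {"jaw": 0, "dx": -0.395, "dy": -0.025, "dz": 0.2, "rx": 0, "ry": 0, "rz": 0}, {"jaw": 0, "dx": -0.395, "dy": -0.025, "dz": 0.4, "rx": 0, "ry": 0, "rz": 0}, {"jaw": 0, "dx": -0.395, "dy": -0.025, "dz": 0.4, "rx": 0, "ry": 0, "rz": 0}, {"jaw": 0, "dx": -0.395, "dy": -0.025, "dz": 0.4, "rx": 0, "ry": 0, "rz": 0}]'

```text
time_s: 25.05
ee_pos: [512.5, 328.5, 317.6]
eef_rot: [0.001, -0.683, 0.73, -0.0]
contact_force: [0.0, 0.2, 0.3]
grip_width: 0.998
gripper_force: 0.0
```

```bash
python3 -c "
from h import *
go((511,331,225,176))"
```

```text
t 25.05 pos [512.5 328.5 317.6] yaw 176.2 F [0.  0.2 0.3] w 0.998 gf 0.0
(511, 331, 225, 176) d [-0.015  0.012  0.617] r [-0.0004  0.0002  0.0009]
```

Call:
arm_command --plan '[{"jaw": 0, "dx": -0.01, "dy": 0, "dz": 0.3, "rx": 0, "ry": 0, "rz": 0}, {"jaw": 0, "dx": -0.01, "dy": 0, "dz": 0.6, "rx": 0, "ry": 0, "rz": 0}, {"jaw": 0, "dx": -0.01, "dy": 0, "dz": 0.6, "rx": 0, "ry": 0, "rz": 0}, {"jaw": 0.2, "dx": -0.01, "dy": 0, "dz": 0.6, "rx": 0, "ry": 0, "rz": 0}, {"jaw": 0.3, "dx": -0.01, "dy": 0, "dz": 0.6, "rx": 0, "ry": 0, "rz": 0}]'

```text
time_s: 25.68
ee_pos: [512.7, 331.2, 228.8]
eef_rot: [0.002, -0.683, 0.73, 0.0]
contact_force: [0.2, -0.2, 0.1]
grip_width: 0.7
gripper_force: 0.0
```

Call:
arm_command --plan '[{"jaw": 1, "dx": 0, "dy": 0, "dz": 0, "rx": 0, "ry": 0, "rz": 0}, {"jaw": 1, "dx": 0, "dy": 0, "dz": 0, "rx": 0, "ry": 0, "rz": 0}, {"jaw": 1, "dx": 0, "dy": 0, "dz": 0, "rx": 0, "ry": 0, "rz": 0}, {"jaw": 1, "dx": 0, "dy": 0, "dz": 0, "rx": 0, "ry": 0, "rz": 0}]' --newtons 45

```text
time_s: 26.18
ee_pos: [512.6, 331.1, 228.5]
eef_rot: [0.002, -0.683, 0.73, -0.0]
contact_force: [-1.0, -0.7, 7.2]
grip_width: 0.549
gripper_force: 45.0
```

Call:
arm_command --plan '[{"jaw": 1, "dx": 0, "dy": 0, "dz": -0.2, "rx": 0, "ry": 0, "rz": 0}, {"jaw": 1, "dx": 0, "dy": 0, "dz": -0.5, "rx": 0, "ry": 0, "rz": 0}, {"jaw": 1, "dx": 0.2, "dy": 0, "dz": -0.8, "rx": 0, "ry": 0, "rz": 0}, {"jaw": 1, "dx": 0.6, "dy": 0, "dz": -0.85, "rx": 0, "ry": 0, "rz": 0}, {"jaw": 1, "dx": 1, "dy": 0, "dz": -0.85, "rx": 0, "ry": 0, "rz": 0}]'

```text
time_s: 26.8
ee_pos: [501.6, 179.7, 355.3]
eef_rot: [0.001, -0.684, 0.73, 0.0]
contact_force: [0.7, -1.4, -3.9]
grip_width: 0.547
gripper_force: 47.5
```

Call:
arm_command --plan '[{"jaw": 1, "dx": 0.4, "dy": 0, "dz": 0, "rx": 0, "ry": 0, "rz": -0.03}, {"jaw": 1, "dx": 0.8, "dy": 0, "dz": 0, "rx": 0, "ry": 0, "rz": -0.06}, {"jaw": 1, "dx": 1, "dy": 0, "dz": 0, "rx": 0, "ry": 0, "rz": -0.09}, {"jaw": 1, "dx": 1, "dy": 0, "dz": 0, "rx": 0, "ry": 0, "rz": -0.105}]'

```text
time_s: 27.3
ee_pos: [491.2, 29.1, 354.3]
eef_rot: [-0.0, 0.794, -0.608, -0.0]
contact_force: [1.2, 0.3, -2.3]
grip_width: 0.55
gripper_force: 47.5
```

```bash
python3 -c "
from h import *
go((480,40,350,195.1),(474,-107,300,195.1))"
```

```text
t 27.3 pos [491.2  29.1 354.3] yaw -164.9 F [ 1.2  0.3 -2.3] w 0.55 gf 47.461480718047824
(480, 40, 350, 195.1) d [-0.09   0.054  0.029] r [-0.0002  0.0001 -0.0003]
(474, -107, 300, 195.1) d [0.936 0.294 0.333] r [0. 0. 0.]
```

Call:
arm_command --plan '[{"jaw": 1, "dx": 0.35, "dy": 0.15, "dz": 0, "rx": 0, "ry": 0, "rz": 0}, {"jaw": 1, "dx": 0.7, "dy": 0.3, "dz": 0.1, "rx": 0, "ry": 0, "rz": 0}, {"jaw": 1, "dx": 0.845, "dy": 0.35, "dz": 0.25, "rx": 0, "ry": 0, "rz": 0}, {"jaw": 1, "dx": 0.845, "dy": 0.35, "dz": 0.4, "rx": 0, "ry": 0, "rz": 0}, {"jaw": 1, "dx": 0.845, "dy": 0.35, "dz": 0.4, "rx": 0, "ry": 0, "rz": 0}]'

```text
time_s: 27.92
ee_pos: [473.5, -105.2, 292.8]
eef_rot: [0.001, 0.793, -0.609, -0.001]
contact_force: [0.2, 0.3, -2.1]
grip_width: 0.547
gripper_force: 47.4
```

```bash
python3 -c "
from h import *
go((474,-107,231,195.1))"
```

```text
t 27.93 pos [ 473.5 -105.2  292.8] yaw -165.0 F [ 0.2  0.3 -2.1] w 0.547 gf 47.36704931157874
(474, -107, 231, 195.1) d [ 0.013 -0.001  0.412] r [ 0.0009  0.0002 -0.0004]
```

Call:
arm_command --plan '[{"jaw": 1, "dx": 0.005, "dy": 0, "dz": 0.2, "rx": 0, "ry": 0, "rz": 0}, {"jaw": 1, "dx": 0.005, "dy": 0, "dz": 0.32, "rx": 0, "ry": 0, "rz": 0}, {"jaw": 1, "dx": 0.005, "dy": 0, "dz": 0.38, "rx": 0, "ry": 0, "rz": 0}, {"jaw": 1, "dx": 0.005, "dy": 0, "dz": 0.41, "rx": 0, "ry": 0, "rz": 0}, {"jaw": 1, "dx": 0.005, "dy": 0, "dz": 0.41, "rx": 0, "ry": 0, "rz": 0}]'

```text
time_s: 28.55
ee_pos: [474.9, -105.3, 232.7]
eef_rot: [-0.0, 0.794, -0.608, 0.0]
contact_force: [-0.3, 0.3, -2.9]
grip_width: 0.545
gripper_force: 47.4
```

Call:
arm_command --plan '[{"jaw": 1, "dx": 0, "dy": 0, "dz": 0.01, "rx": 0, "ry": 0, "rz": 0}, {"jaw": 1, "dx": 0, "dy": 0, "dz": 0.02, "rx": 0, "ry": 0, "rz": 0}, {"jaw": 1, "dx": 0, "dy": 0, "dz": 0.025, "rx": 0, "ry": 0, "rz": 0}, {"jaw": 1, "dx": 0, "dy": 0, "dz": 0.025, "rx": 0, "ry": 0, "rz": 0}]'

```text
time_s: 29.05
ee_pos: [474.6, -105.5, 228.4]
eef_rot: [0.0, 0.794, -0.608, -0.0]
contact_force: [0.3, 0.3, -2.4]
grip_width: 0.547
gripper_force: 47.4
```

Call:
arm_command --plan '[{"jaw": 1, "dx": 0, "dy": 0, "dz": 0.005, "rx": 0, "ry": 0, "rz": 0}, {"jaw": 1, "dx": 0, "dy": 0, "dz": 0.01, "rx": 0, "ry": 0, "rz": 0}, {"jaw": 1, "dx": 0, "dy": 0, "dz": 0.01, "rx": 0, "ry": 0, "rz": 0}]'

```text
time_s: 29.42
ee_pos: [474.6, -105.5, 226.9]
eef_rot: [0.0, 0.794, -0.608, -0.0]
contact_force: [-0.5, 0.1, -3.4]
grip_width: 0.545
gripper_force: 47.4
```

Call:
arm_command --plan '[{"jaw": 1, "dx": 0, "dy": 0, "dz": 0.005, "rx": 0, "ry": 0, "rz": 0}, {"jaw": 1, "dx": 0, "dy": 0, "dz": 0.005, "rx": 0, "ry": 0, "rz": 0}]'

```text
time_s: 29.68
ee_pos: [474.7, -105.5, 226.5]
eef_rot: [-0.0, 0.794, -0.608, 0.0]
contact_force: [-0.5, -0.4, 1.7]
grip_width: 0.547
gripper_force: 47.9
```

Contact again; releasing and lifting away.

Call:
arm_command --plan '[{"jaw": 0.4, "dx": 0, "dy": 0, "dz": 0, "rx": 0, "ry": 0, "rz": 0}, {"jaw": 0.32, "dx": 0, "dy": 0, "dz": 0, "rx": 0, "ry": 0, "rz": 0}, {"jaw": 0.1, "dx": 0, "dy": 0, "dz": 0, "rx": 0, "ry": 0, "rz": 0}, {"jaw": 0, "dx": 0, "dy": 0, "dz": 0, "rx": 0, "ry": 0, "rz": 0}, {"jaw": 0, "dx": 0, "dy": 0, "dz": 0, "rx": 0, "ry": 0, "rz": 0}]'

```text
time_s: 30.3
ee_pos: [474.6, -105.5, 226.2]
eef_rot: [-0.0, 0.794, -0.608, 0.0]
contact_force: [0.8, 0.1, -0.0]
grip_width: 0.998
gripper_force: 0.0
```

Call:
arm_command --plan '[{"jaw": 0, "dx": 0, "dy": 0, "dz": -0.3, "rx": 0, "ry": 0, "rz": 0}, {"jaw": 0, "dx": 0, "dy": 0, "dz": -0.7, "rx": 0, "ry": 0, "rz": 0}, {"jaw": 0, "dx": -0.3, "dy": 0, "dz": -1, "rx": 0, "ry": 0, "rz": 0}, {"jaw": 0, "dx": -0.7, "dy": 0, "dz": -1, "rx": 0, "ry": 0, "rz": 0}, {"jaw": 0, "dx": -1, "dy": 0, "dz": -1, "rx": 0, "ry": 0, "rz": 0}]'

```text
time_s: 30.92
ee_pos: [434.8, 40.7, 377.1]
eef_rot: [-0.001, 0.794, -0.608, 0.0]
contact_force: [0.4, 0.6, -0.4]
grip_width: 0.998
gripper_force: 0.0
```

```bash
python3 -c "
from h import *
go()
p,_=ctrl.capture('top');q,_=ctrl.capture('scene')
a=cv2.resize(q[180:310,130:250,::-1],(360,390),interpolation=2);b=cv2.resize(p[155:250,260:420,::-1],(440,261),interpolation=2)
cv2.imwrite('pics/f.png',np.hstack([a,cv2.copyMakeBorder(b,0,129,0,0,0)]))"
```

```text
t 30.93 pos [434.8  40.7 377.1] yaw -164.9 F [ 0.4  0.6 -0.4] w 0.998 gf 0.0
```

View pics/f.png

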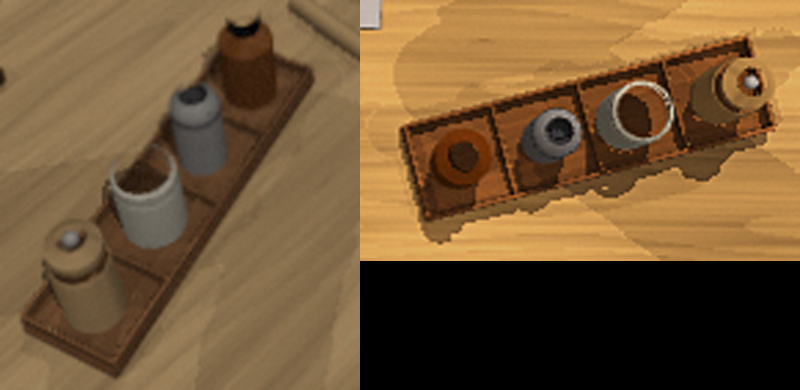

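All four stand upright, one per bay. From left to right they are bottle, shaker, jar and mill, at about (462,157), (552,135), (636,115) and (735,85) in the top crop. Handing in.

```bash
python3 -c "
from bench import ctrl
print(ctrl.job_done())"
```

```text
the job is handed in; nothing more can be done
None
```

All four seasonings stand upright in the rack, one to a bay, in their original left-to-right order (bottle, shaker, jar, mill), and I handed the job in at about 31 s.

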